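# Run the bench mixer through a set of standards

## Robot

A 6-joint arm with a two-finger parallel gripper is mounted at the origin on the work surface. World frame = base frame: x ahead of the robot, y to its left, z up, the work surface at z = 0. Lengths are in m, angles in rad, forces in N, time in s.
With the tool pointing down it reaches from about 0.275 to 0.875 m from the base axis. Payload 12.5 kg.
Tool frame: the origin (TCP) lies midway between the tips of the shut fingers; the grasp point (between the pads) lies 19 mm behind it; z points along the fingers, y is the direction in which the jaws open and shut (so a half turn about z gives the same grasp; the last joint's range is limited). The gripper opens to 85 mm and grips with 20 to 120 N. Pads are 22 mm wide; open, the fingers measure 114 mm over their backs; the gripper's body (76 mm by 85 mm) begins 54 mm behind the grasp point. The pads swing forward as they close: fully open they stand 13 mm farther back than shut.
Start: joints at [1.14, 0.351, 1.652, -0, 1.139, -0.085], TCP at [0.186, 0.517, 0.231] pointing down, gripper open.
Joint ranges: [-2.75, 2.75], [-0.79, 2.1], [0.01, 2.65], [-1.57, 4.71], [0.07, 3.14], [-2.87, 2.87]. Speed limits (rad/s): [2.22, 2.22, 2.79, 3.14, 3.14, 3.14].

## Interface

Orientations are given as a unit quaternion [w, x, y, z].
In Python, from bench import r gives the robot as it stands.
- The arm moves only by the tool play_rows, never from a script. Its argument "commands" is a list of rows, each a list of 3 entries, a list of its own where there are three numbers: the shift along the tool's x, y, z in mm, then the turn about the tool's z in degrees, then the opening in per cent of the stroke, from 0 (shut) to 100 (fully open). A call has 1 to 10 rows; each row is the pose to reach, as a shift and turn from the pose commanded when the call began, along the tool's axes at that moment; what a row does not reach only later rows make up. A row lasts 1/8 s, in which the tool goes at most 62.5 mm and 10.7 degrees, less where a joint would pass 70% of its speed; a pose out of reach is approached as far as the arm can. A call with a gripper value outside its range is refused whole. The fingers move at their own pace and stop on an object; "newtons" is the grip in N (left out, the last holds). Time passes only in rows, so rows that repeat a pose let the fingers close. It gives the time, the measured TCP pose, the force and the opening at its end, in the units of the state.
- r.read_state(): the state, without advancing time (a new reading comes with each control period).
- r.snapshot(name): name is "scene" or "side" or "wrist"; returns a dict with "color" (480x640x3 uint8, red, green, blue), "fx", "fy", "cx", "cy" (pixels), "cam_to_world" (4x4, takes a point from camera to world coordinates); the wrist camera has in their place "tool_from_camera" (4x4, takes a point from camera to tool coordinates, whose origin is the TCP and whose axes are the flange's). Camera axes: x right, y up, looking along -z (the intrinsics and any distortion apply to the point x, -y, -z); pixel columns grow to the right and rows downward; lengths in m; the calibration is good to about 2 mm. A picture is of the moment at which its call begins: read the wrist's pose just before it. There is no depth.
- r.close_job(): hands the job in, once; it reports no verdict.
Trained networks look in the newest picture that a camera, given by its name, has taken for a name from the list of things; names that differ only in an ending like _2 or _b are one class to them, and where a whole thing is asked for, a point or a joint stands for the part that bears it (a point fixed in the world has none). Each returns a list of dicts, best first, with "p" (0 to 1); they miss things now and then, are a little off and sometimes report something else, mostly with a low value. They report only what shows in the picture. A call takes as long as a camera call. They do not tell look-alikes from the thing itself.
- r.trace(camera, target): "region" (480x640 bool, what is visible of it).
- r.pinpoint(camera, target): "at" ([x, y, z] in m, in the coordinates of the camera as it stood for that picture, good to about 4 mm: a listed point, or the origin of a listed thing).
The state is a dict: "t": time; "joint_positions": joint angles; "qvel": joint speeds; "tau": joint torques, N m; "position": TCP position; "ee_rot": TCP orientation; "ft_force": force on the tool from outside, world axes, zero at the start; "torque": the same for the moment, N m; "finger_gap": finger opening in m.
Only numpy, scipy, OpenCV 4.12 (cv2) and the standard library are available. Lean on these libraries where they do the work, as an engineer would, in place of code of your own. Each camera call takes 0.05 s, during which the arm holds its last target.

## Task

Turn the mixer's star wheel clockwise, pushing it round spoke by spoke, until its orange spoke points at the green mark. Then take the amber jars that are there, in the order white, yellow, red, blue lid, press each one upright onto the sprung black pad until the pad is fully down, hold it down for two seconds, and stand it in the green tray. When all are mixed, turn the wheel on clockwise until the orange spoke points at the red mark; leave every jar standing in the green tray and leave the wash bottle, beaker and spatula alone.

Things in the scene. Friction and masses are not known exactly. Their poses are not given: they have to be found in the camera images.
- mixer: Fixed white bench mixer, housing 190 (x) by 330 (y) by 50 mm high. Origin at the centre of its underside, its x axis pointing away from the robot (yaw varies a little), y to the left. On top, at local y = -70 mm, lies the star wheel over a grey dial; at local y = +100 mm stands the round sprung pad on a low collar (84 mm across, top 64 mm high).
- cover (a point): Centre of a clear level plate, 72 (mixer x) by 176 (mixer y) by 3 mm, over the far half of the star wheel, its top 98 mm and underside 95 mm high. It spans mixer x = +18 to +90 mm and 88 mm to each side of the hub, on two thin posts at its far corners, so the spokes can be pushed only on the near half (mixer x below about 0).
- green_mark (a point): Green mark on the dial, 81 mm from the hub, at the right (-y) and slightly near side; mixer direction (-0.36, -0.93) from the hub.
- red_mark (a point): Red mark on the dial, 81 mm from the hub, at the left (+y) and slightly near side; mixer direction (-0.36, +0.93) from the hub.
- wheel_hub (a point): Centre of the star wheel, on its vertical axis, 78 mm above the table. The wheel has five level round spokes 12 mm thick, 72 degrees apart, from a black hub 38 mm in diameter to balls 18 mm in diameter centred 66 mm out. Spokes lie 72 to 84 mm above the table, the dial below them at 55 mm.
- pointer (a point): Outer end of the orange pointer spoke of the star wheel, 66 mm from the hub, at the mid height of the spokes (centre of its ball).
- wheel (a joint): Angle of the star wheel (rad), growing as it turns clockwise seen from above; it moves between stops at -0.05 and 6.1 and starts between 0 and 0.8. At 2.9 the orange spoke points at the green mark, at 5.3 at the red mark. It stays where it is left; about 3 N at the outer part of a spoke turns it.
- pad_top (a point): Centre of the top of the sprung black rubber pad, 68 mm in diameter; 88 mm above the table when up, 78 mm when fully down. Moves with the pad.
- pad (a joint): How far the pad is pressed down (m): 0 up, 0.010 fully down on its stop. It takes about 2.4 N to start it and 8.4 N to bring it fully down; it springs back up when let go.
- white_tray: Fixed shallow white tray, 300 (its x) by 170 (its y) mm, rim 10 mm high, walls and floor 5 mm thick. Origin at the centre of its underside. Holds the jars at the start. It and the green tray may swap sides.
- green_tray: Fixed shallow green tray of the same size, 300 (its x) by 170 (its y) mm, rim 10 mm high, walls and floor 5 mm thick. Origin at the centre of its underside. Empty at the start.
- jar_white: Loose squat amber glass jar with a white screw lid and a paper label, 0.18 kg (varies), heavy base, 56 mm tall: straight round body 56 mm in diameter from the base up to 42 mm, lid 53 mm in diameter from 42 to 56 mm. Origin at the centre of its base, z up along its axis. Stands in the white tray at the start; absent (None) in some starts.
- jar_yellow: Loose squat amber glass jar with a yellow screw lid and a paper label, 0.18 kg (varies), heavy base, 56 mm tall: straight round body 56 mm in diameter from the base up to 42 mm, lid 53 mm in diameter from 42 to 56 mm. Origin at the centre of its base, z up along its axis. Stands in the white tray at the start; absent (None) in some starts.
- jar_red: Loose squat amber glass jar with a red screw lid and a paper label, 0.18 kg (varies), heavy base, 56 mm tall: straight round body 56 mm in diameter from the base up to 42 mm, lid 53 mm in diameter from 42 to 56 mm. Origin at the centre of its base, z up along its axis. Stands in the white tray at the start; absent (None) in some starts.
- jar_blue: Loose squat amber glass jar with a blue screw lid and a paper label, 0.18 kg (varies), heavy base, 56 mm tall: straight round body 56 mm in diameter from the base up to 42 mm, lid 53 mm in diameter from 42 to 56 mm. Origin at the centre of its base, z up along its axis. Stands in the white tray at the start; absent (None) in some starts.
- wash_bottle: Bystander, loose; leave it alone. White wash bottle, 64 mm in diameter, 100 mm tall body with a red cap and bent spout up to 160 mm; origin at the centre of its base. Beyond the mixer.
- beaker: Bystander, loose; leave it alone. Glass beaker, 70 mm in diameter, 85 mm tall; origin at the centre of its base. Beyond the mixer.
- spatula: Bystander, loose; leave it alone. Flat steel laboratory spatula 187 mm long, 20 mm wide and 6 mm thick, lying between robot and mixer; origin near its middle.
Mind the look-alikes: they are no part of the job. Leave any purple look-alike of the jar_red alone. What is shaped like the jar_white but purple is not meant.

How it is judged:
By the outcome, as a careful person would: the job done as asked, in the order asked, and still so for the second after the job is handed in, with the robot touching nothing.
Of jar_white, jar_yellow, jar_red, jar_blue only 2 to 3 are there at a start; the rules pass over those that are not, and their reading is None.
At some moment in a run one of jar_white, jar_yellow, jar_red, jar_blue may be knocked a few centimetres aside while the robot is not near it.
It also fails if it takes over 210 s, if anything falls off the work surface, if the arm or the gripper's body presses on something with over 40 N, if the wrist force passes 120 N, or if a joint passes its speed limit or range.

## Working session

There is one attempt and no reset: what is moved stays moved. The work goes in short steps, Python scripts to look and compute and a tool call to move; the robot and the scene stay as the last step left them, time stands still between calls to the robot, and variables do not carry over. Pictures are saved under pics/ and viewed, and the job is handed in when it is done.

Besides the shell and the picture viewer there is one more tool, called after "Request:" as a command line: name --argument value ..., lists and objects as JSON in quotes. play_rows: Moves the arm, as the interface text tells. Its arguments: {"type":"object","properties":{"commands":{"type":"array"},"newtons":{"type":"number"}},"required":["commands"]}

```bash
mkdir -p pics; ls
cat > h.py <<'E'
import numpy as np, cv2
from bench import r
def snap(n,f):
    s=r.snapshot(n); cv2.imwrite(f'pics/{f}.png',s['color'][:,:,::-1]); return s
def q2R(q):
    w,x,y,z=q
    return np.array([[1-2*(y*y+z*z),2*(x*y-z*w),2*(x*z+y*w)],[2*(x*y+z*w),1-2*(x*x+z*z),2*(y*z-x*w)],[2*(x*z-y*w),2*(y*z+x*w),1-2*(x*x+y*y)]])
def T(st):
    M=np.eye(4);M[:3,:3]=q2R(st['ee_rot']);M[:3,3]=st['position'];return M
def c2w(s,st=None):
    return np.array(s['cam_to_world']) if 'cam_to_world' in s else T(st)@np.array(s['tool_from_camera'])
def tow(M,p): return (M@np.r_[p,1])[:3]
def proj(s,M,p):
    c=np.linalg.inv(M)@np.r_[p,1]; return s['fx']*c[0]/-c[2]+s['cx'], s['fy']*-c[1]/-c[2]+s['cy']
def ray(s,M,u,v,z):
    d=M[:3,:3]@np.array([(u-s['cx'])/s['fx'],-(v-s['cy'])/s['fy'],-1]);o=M[:3,3]
    return o+d*(z-o[2])/d[2]
E
python3 - <<'E'
from h import *
np.set_printoptions(precision=4,suppress=True)
st=r.read_state();print(st)
for n in ['scene','side','wrist']:
    st=r.read_state()
    s=snap(n,n+'0');print({k:v for k,v in s.items() if k!='color'})
    M=c2w(s,st)
    for t in ['mixer','cover','green_mark','red_mark','wheel_hub','pointer','pad_top','white_tray','green_tray','jar_white','jar_yellow','jar_red','jar_blue','wash_bottle','beaker','spatula']:
        for d in r.pinpoint(n,t):
            if d['p']>.2:
                w=tow(M,d['at']);print(n,t,round(d['p'],2),w,'px',np.array(proj(s,M,w)).round())
E
```

```text
pics
{'t': 0.0, 'joint_positions': array([ 1.1404,  0.3512,  1.6524,  0.    ,  1.1391, -0.0846]), 'qvel': array([-0.0021, -0.0008, -0.0009, -0.0011, -0.001 ,  0.001 ]), 'tau': array([  0.0012, -50.6105, -29.1403,  -0.    ,   0.0045,   0.    ]), 'position': array([0.1862, 0.5172, 0.2308]), 'ee_rot': array([-0.0002,  0.172 ,  0.9851, -0.0006]), 'ft_force': array([-0.6872, -0.2938,  0.3212]), 'torque': array([-0.0339, -0.0251,  0.0111]), 'finger_gap': 0.0856010445059759}
{'fx': 482.30592717925, 'fy': 482.30592717925, 'cx': 320.3064525323306, 'cy': 242.8205712315686, 'cam_to_world': array([[ 0.7674, -0.501 ,  0.4002,  1.0065],
       [ 0.6412,  0.599 , -0.4797, -0.5431],
       [ 0.0006,  0.6247,  0.7809,  0.9778],
       [ 0.    ,  0.    ,  0.    ,  1.    ]])}
scene mixer 0.81 [ 0.5718  0.0064 -0.0028] px [328. 269.]
scene green_mark 0.95 [ 0.5277 -0.1378  0.0563] px [273. 283.]
scene red_mark 0.78 [0.5502 0.0154 0.0599] px [323. 247.]
scene wheel_hub 0.77 [ 0.566  -0.0622  0.0763] px [307. 266.]
scene pad_top 0.97 [0.5895 0.1076 0.0903] px [360. 225.]
scene green_tray 0.57 [ 0.4833 -0.
[... 1759 characters left out ...]
w 0.34 [0.5858 0.1031 0.0869] px [344. 236.]
side jar_red 0.73 [ 0.7217  0.3606 -0.0031] px [376. 223.]
side jar_red 0.63 [0.5235 0.3725 0.0065] px [315. 219.]
side wash_bottle 0.63 [0.7736 0.1043 0.0015] px [410. 262.]
side beaker 0.6 [ 0.7809 -0.0702 -0.0015] px [430. 300.]
side spatula 0.8 [ 0.3761  0.0376 -0.0016] px [264. 279.]
{'fx': 417.0564054638821, 'fy': 417.0564054638821, 'cx': 321.92288675352444, 'cy': 246.8475149533024, 'tool_from_camera': array([[-0.0004,  0.9652,  0.2616,  0.066 ],
       [ 1.    ,  0.0005, -0.0005,  0.0008],
       [-0.0006,  0.2616, -0.9652, -0.1416],
       [ 0.    ,  0.    ,  0.    ,  1.    ]])}
wrist jar_white 0.67 [ 0.2761  0.4174 -0.0013] px [256. 328.]
```

View pics/scene0.png

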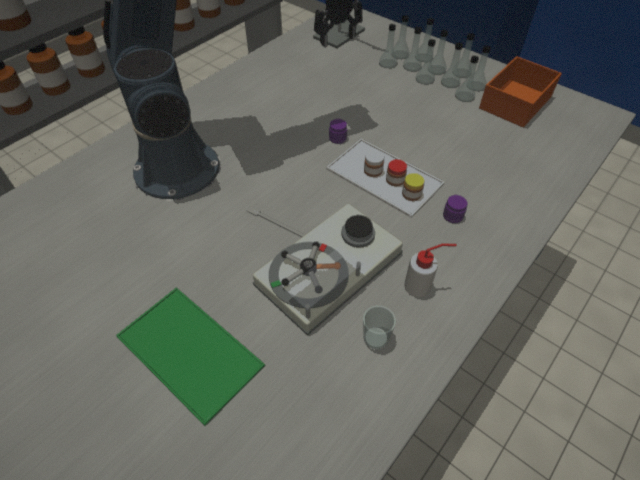

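View pics/side0.png

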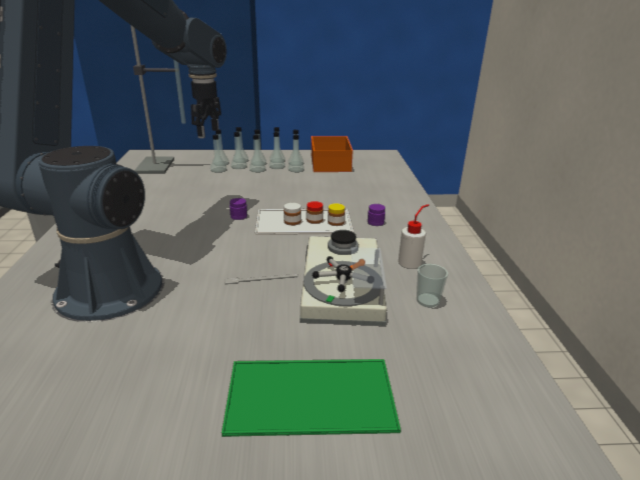

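View pics/wrist0.png

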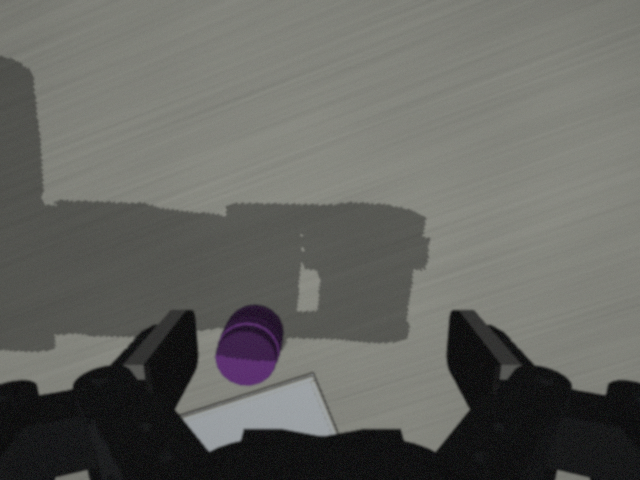

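White, red and yellow jars are on the white tray (scene px 374,165 / 397,170 / 414,185). There is no blue jar, and there are two purple decoys at 338,130 and 455,208. The green tray is at the right. The orange spoke points far-left, at about 0.12 rad. I'll go above the wheel next.

```bash
cat >> h.py <<'E'
HUB=np.array([.5675,-.0623]); YAW=-0.125
def loc(x,y):  # local offset from hub -> world xy
    c,s=np.cos(YAW),np.sin(YAW); return HUB+np.array([c*x-s*y,s*x+c*y])
def rel(p,yaw_deg=None,st=None):
    st=st or r.read_state();R=q2R(st['ee_rot']);d=R.T@(np.array(p)-st['position'])*1000
    psi=np.degrees(np.arctan2(R[1,0],R[0,0]))
    t=0 if yaw_deg is None else (psi-yaw_deg+180)%360-180
    return d.round(1),round(t,1)
E
python3 - <<'E'
from h import *
print(rel([.50,-.06,.25],180))
E
```

```text
(array([-490.8, -437. ,  -18.7]), np.float64(-19.8))
```

Request:
play_rows --commands '[[[-245,-218,-19],-10,0],[[-491,-437,-19],-20,0],[[-491,-437,-19],-20,0],[[-491,-437,-19],-20,0],[[-491,-437,-19],-20,0],[[-491,-437,-19],-20,0],[[-491,-437,-19],-20,0],[[-491,-437,-19],-20,0],[[-491,-437,-19],-20,0],[[-491,-437,-19],-20,0]]' --newtons 60

```text
t: 3.8
position: [0.4842, -0.0314, 0.2497]
ee_rot: [0.0, -0.001, 1.0, 0.0]
ft_force: [0.3, 0.4, -0.4]
finger_gap: 0.0
```

Request:
play_rows --commands '[[[0,0,0],0,0],[[0,0,0],0,0],[[0,0,0],0,0]]'

```text
t: 4.18
position: [0.483, -0.0282, 0.2494]
ee_rot: [-0.0, -0.002, 1.0, 0.0]
ft_force: [-0.2, 0.1, -0.1]
finger_gap: -0.0001
```

Run:
```python
from h import *
np.set_printoptions(precision=4,suppress=True)
st=r.read_state();s=snap('wrist','wrist1');print(st['t'],st['position'],st['joint_positions'],rel([.5,-.06,.25],180,st))
M=c2w(s,st)
for t in ['mixer','cover','green_mark','red_mark','wheel_hub','pointer','pad_top']:
    for d in r.pinpoint('wrist',t):
        if d['p']>.2:
            w=tow(M,d['at']);print(t,round(d['p'],2),w,'px',np.array(proj(s,M,w)).round())
```

```text
4.175 [ 0.483  -0.0282  0.2494] [-0.1547  0.2099  1.7948  0.0001  1.137  -1.7302] (array([-16.8, -31.8,  -0.6]), np.float64(0.3))
mixer 0.6 [ 0.5728  0.006  -0.0031] px [354. 293.]
mixer 0.29 [ 0.5689 -0.0607  0.0766] px [281. 325.]
green_mark 0.7 [ 0.5323 -0.1304  0.055 ] px [200. 274.]
green_mark 0.61 [ 0.5756  0.0086 -0.002 ] px [357. 296.]
red_mark 0.94 [0.5462 0.0181 0.0554] px [375. 290.]
wheel_hub 0.72 [ 0.5725 -0.0608  0.0726] px [281. 326.]
```

View pics/wrist1.png

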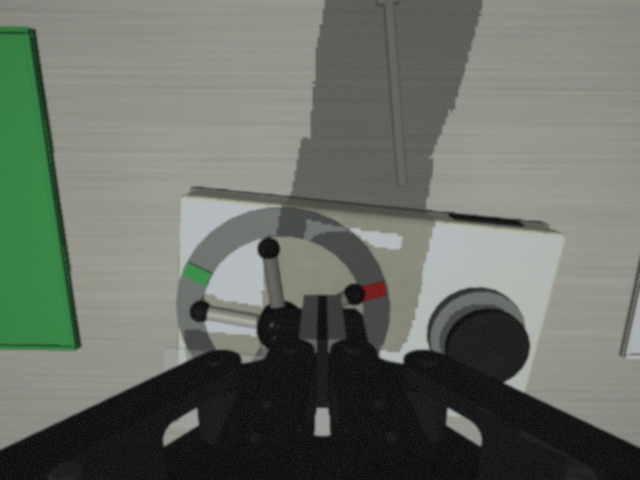

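Run:
```python
from h import *
from scipy.optimize import least_squares
np.set_printoptions(precision=4,suppress=True)
st=r.read_state();s=r.snapshot('wrist');M=c2w(s,st)
B=[ray(s,M,u,v,.078)[:2] for u,v in [(269,247),(199,311),(355,294)]];G=ray(s,M,197,273,.055)[:2];R_=ray(s,M,375,291,.055)[:2]
print(B,G,R_)
a0=np.arctan2(*(B[0]-HUB)[::-1])
def f(p): # hub, angle of ball0
    o=[]
    for b,k in zip(B,(0,1,-1)):
        a=p[2]+np.radians(72)*k; o+=list(p[:2]+.066*np.array([np.cos(a),np.sin(a)])-b)
    return o
q=least_squares(f,[*HUB,a0]);print(q.x,np.degrees(q.x[2]),q.fun)
# yaw/hub from marks
d=R_-G;print('mark yaw',np.arctan2(-d[0],d[1]),'len',np.linalg.norm(d),.081*2*.93)
yaw=np.arctan2(-d[0],d[1]);mid=(G+R_)/2;print('hub from marks',mid+.36*.081*np.array([np.cos(yaw),np.sin(yaw)]))
```

```text
[array([ 0.5028, -0.0693]), array([ 0.5568, -0.1277]), array([ 0.5417, -0.0014])] [ 0.5321 -0.1341] [0.548  0.0177]
[ 0.5691 -0.062  -3.025 ] -173.31901000541632 [ 0.0008 -0.0004 -0.0006  0.001  -0.0001 -0.0006]
mark yaw -0.1039439913266104 len 0.15258608536077753 0.15066000000000002
hub from marks [ 0.569  -0.0612]
```

```bash
sed -i 's/^HUB=.*/HUB=np.array([.569,-.062]); YAW=-0.112/' h.py
cat >> h.py <<'E'
def pol(rr,deg,z): 
    a=np.radians(deg);return [*loc(rr*np.cos(a),rr*np.sin(a)),z]
E
python3 - <<'E'
from h import *
st=r.read_state()
print(rel(pol(.048,-131,.13),180,st),rel(pol(.048,-131,.064),180,st)[0])
# then sweep relative to position at insertion
import copy
s2=dict(st);s2['position']=np.array(pol(.048,-131,.064));
for a in [-145,-160,-175,-190,-205,-215,-225,-232,-238]: print(a,rel(pol(.048,a,.064),None,s2)[0])
E
```

```text
(array([-50. , -65.6, 119.4]), np.float64(0.2)) [-50.  -65.6 185.4]
-145 [ 6.8  9.5 -0. ]
-160 [11.2 21.2 -0. ]
-175 [12.5 33.7 -0. ]
-190 [10.5 46.1 -0. ]
-205 [ 5.4 57.5 -0. ]
-215 [ 0.4 64.2 -0. ]
-225 [-5.7 70.  -0. ]
-232 [-10.5  73.3  -0. ]
-238 [-14.9  75.7  -0. ]
```

Request:
play_rows --commands '[[[-25,-33,50],0,0],[[-50,-66,100],0,0],[[-50,-66,119],0,0],[[-50,-66,119],0,0],[[-50,-66,140],0,0],[[-50,-66,160],0,0],[[-50,-66,175],0,0],[[-50,-66,185],0,0],[[-50,-66,185],0,0],[[-50,-66,185],0,0]]'

```text
t: 5.88
position: [0.534, -0.0951, 0.065]
ee_rot: [0.0, -0.002, 1.0, -0.0]
ft_force: [-0.1, -0.0, -0.2]
finger_gap: -0.0004
```

Run:
```python
from h import *
st=r.read_state();snap('wrist','w2');snap('side','s2');print(st['position'],rel(pol(.048,-131,.064),180,st),st['ft_force'])
```

```text
[ 0.5340207  -0.0951404   0.06499452] (array([0.4, 0.7, 1. ]), np.float64(0.2)) [-0.08490768 -0.02885198 -0.17162898]
```

View pics/w2.png

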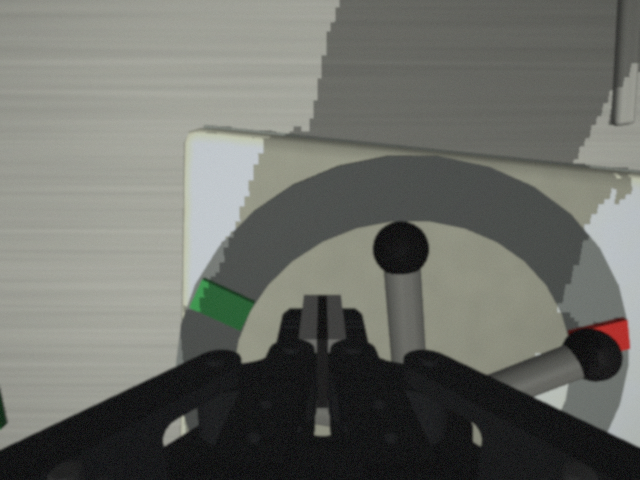

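The fingers are down between two spokes (tips at px 320,310, spoke ahead at px 400,250). I'll start the sweep.

Request:
play_rows --commands '[[[7,10,0],0,0],[[11,21,0],0,0],[[12,34,0],0,0],[[10,46,0],0,0],[[5,57,0],0,0],[[0,64,0],0,0],[[-6,70,0],0,0],[[-10,73,0],0,0],[[-13,75,0],0,0],[[-13,75,0],0,0]]'

```text
t: 7.22
position: [0.5464, -0.0198, 0.0643]
ee_rot: [-0.0, -0.002, 1.0, 0.0]
ft_force: [-1.7, 0.1, -1.0]
finger_gap: 0.0001
```

```bash
cat >> h.py <<'E'
def ptr(cams=('side','scene'),tag=''):
    out=[]
    for n in cams:
        st=r.read_state();s=snap(n,n+tag) if tag else r.snapshot(n);M=c2w(s,st)
        for d in r.pinpoint(n,'pointer')[:2]:
            w=tow(M,d['at']);v=w[:2]-HUB;a=np.degrees(np.arctan2(v[1],v[0])-YAW)
            th=np.radians((55.05-a)%360)
            print(n,round(d['p'],2),w.round(4),'r',np.linalg.norm(v).round(4),'local deg',a.round(1),'theta',th.round(3),'px',np.array(proj(s,M,w)).round())
E
python3 - <<'E'
from h import *
st=r.read_state();print(st['position'],st['ft_force']);ptr(('side','scene','wrist'),'3')
E
```

```text
[ 0.54642689 -0.01977849  0.06429419] [-1.71511668  0.06330756 -1.00987454]
```

View pics/side3.png

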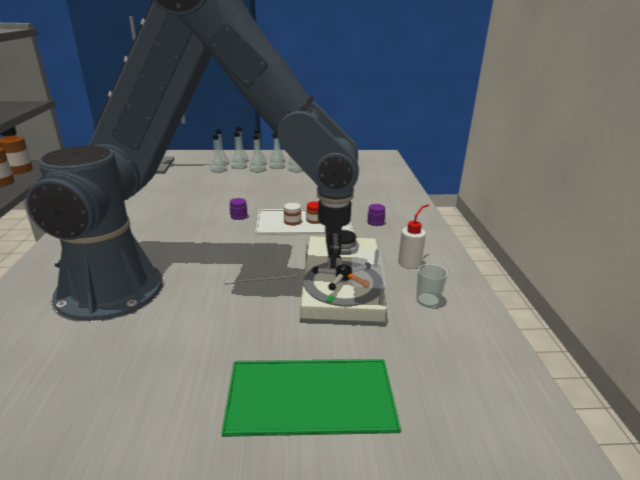

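View pics/wrist3.png

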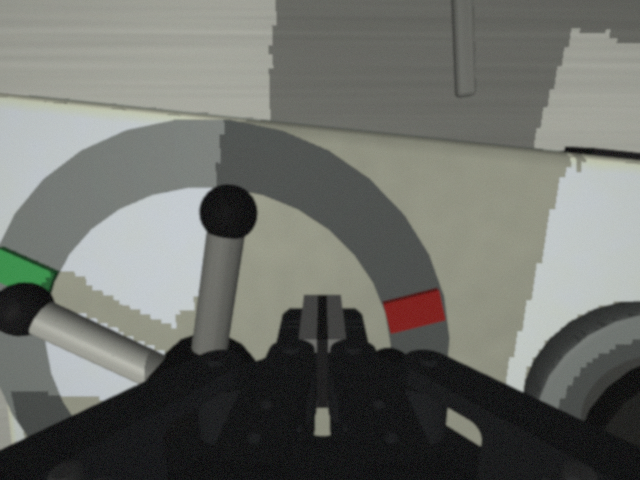

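```bash
cat >> h.py <<'E'
def balls(pts):
    st=r.read_state();s=r.snapshot('wrist');M=c2w(s,st)
    for u,v in pts:
        b=ray(s,M,u,v,.078)[:2]-HUB;a=np.degrees(np.arctan2(b[1],b[0])-YAW);print('ball r',np.linalg.norm(b).round(4),'local',a.round(1),(a%360).round(1))
E
python3 - <<'E'
from h import *
balls([(229,213),(23,308)])
E
```

```text
ball r 0.0659 local 174.3 174.3
ball r 0.0649 local -113.5 246.5
```

Run:
```python
from h import *
st=r.read_state()
print(rel(pol(.050,-93,.064),180,st))
```

```text
(array([-14.1, -91.4,   0.4]), np.float64(0.2))
```

Request:
play_rows --commands '[[[-4,2,0],0,0],[[-8,4,0],0,0],[[-8,4,0],0,0],[[-8,4,0],0,0],[[-2,0,0],0,0],[[0,0,-30],0,0],[[0,0,-66],0,0],[[0,0,-66],0,0],[[0,0,-66],0,0]]'

```text
t: 8.7
position: [0.546, -0.0201, 0.13]
ee_rot: [-0.0, -0.002, 1.0, 0.0]
ft_force: [-0.3, -0.0, -0.8]
finger_gap: -0.0001
```

Run:
```python
from h import *
st=r.read_state()
ptr(('side','scene','wrist'),'4')
print(rel(pol(.050,-93,.064),180,st))
```

```text
side 0.98 [ 0.6033 -0.1201  0.0802] r 0.0675 local deg -53.0 theta 1.886 px [362. 285.]
side 0.46 [0.4522 0.3623 0.0027] r 0.4401 local deg 111.8 theta 5.293 px [293. 222.]
(array([-14.5, -91.3,  65.9]), np.float64(0.2))
```

View pics/wrist4.png

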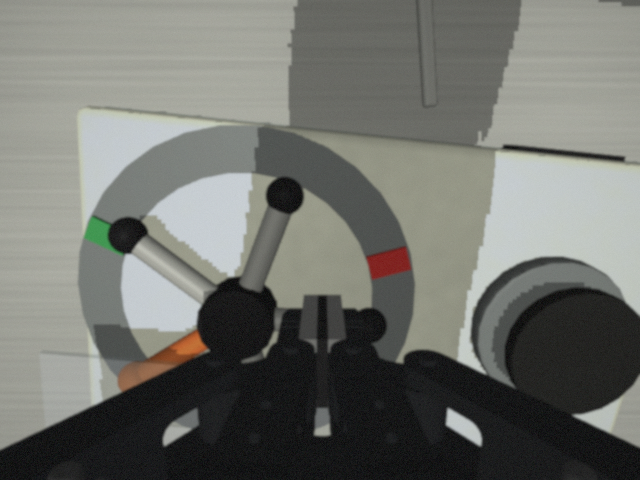

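Run:
```python
from h import *
balls([(284,195),(127,235)])
st=r.read_state()
for a in (-95,-93): print(rel(pol(.050,a,.064),180,st))
s2=dict(st);s2['position']=np.array(pol(.05,-93,.064));
for a in range(-105,-165,-10): print(a,rel(pol(.05,a,.064),None,s2)[0])
```

```text
ball r 0.0661 local 164.1 164.1
ball r 0.0653 local -123.4 236.6
(array([-12.6, -91. ,  65.9]), np.float64(0.2))
(array([-14.3, -91.4,  65.9]), np.float64(0.2))
-105 [10.1  2.8  0. ]
-115 [17.9  6.7  0. ]
-125 [24.9 11.9  0. ]
-135 [30.8 18.2  0. ]
-145 [35.6 25.5  0. ]
-155 [39.1 33.5  0. ]
```

Request:
play_rows --commands '[[[-7,-46,0],0,0],[[-14,-91,0],0,0],[[-14,-91,0],0,0],[[-14,-91,0],0,0],[[-14,-91,25],0,0],[[-14,-91,45],0,0],[[-14,-91,60],0,0],[[-14,-91,66],0,0],[[-14,-91,66],0,0]]'

```text
t: 10.18
position: [0.5607, -0.1107, 0.0644]
ee_rot: [-0.0, -0.002, 1.0, 0.0]
ft_force: [-0.6, -0.4, 0.6]
finger_gap: -0.0002
```

Request:
play_rows --commands '[[[10,3,0],0,0],[[18,7,0],0,0],[[25,12,0],0,0],[[31,18,0],0,0],[[35,25,0],0,0],[[38,31,0],0,0],[[38,31,0],0,0],[[38,31,0],0,0]]'

```text
t: 11.18
position: [0.522, -0.0798, 0.064]
ee_rot: [-0.001, -0.002, 1.0, 0.0]
ft_force: [0.4, -0.6, -0.1]
finger_gap: -0.0001
```

Run:
```python
from h import *
st=r.read_state();print(st['position'],st['ft_force'])
ptr(('side','scene','wrist'),'5')
```

```text
[ 0.52199905 -0.07978514  0.06403979] [ 0.39816597 -0.60076213 -0.08696814]
side 0.92 [ 0.5472 -0.128   0.0794] r 0.0695 local deg -101.9 theta 2.739 px [337. 287.]
scene 0.71 [0.4528 0.3622 0.0044] r 0.4398 local deg 111.7 theta 5.294 px [373. 171.]
scene 0.57 [ 0.5405 -0.1275  0.0782] r 0.0714 local deg -107.1 theta 2.83 px [280. 278.]
```

View pics/wrist5.png

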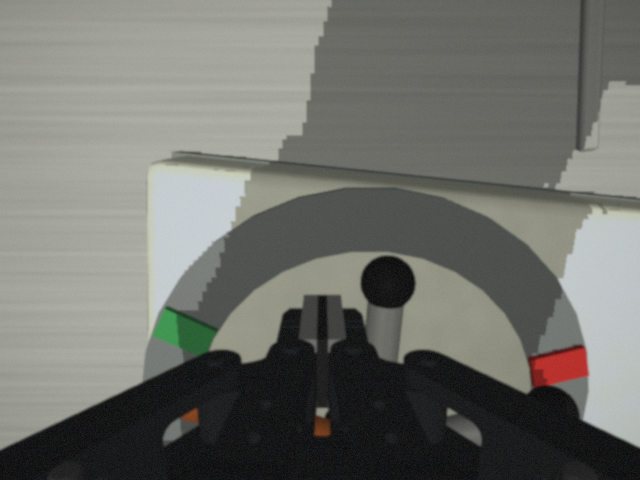

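Run:
```python
from h import *
balls([(388,283)])
```

```text
ball r 0.0656 local 182.8 182.8
```

Request:
play_rows --commands '[[[1,3,0],0,0],[[1,5,0],0,0],[[1,5,0],0,0],[[1,5,0],0,0]]'

```text
t: 12.02
position: [0.5216, -0.0751, 0.0644]
ee_rot: [0.0, -0.002, 1.0, 0.0]
ft_force: [2.2, -1.3, -0.7]
finger_gap: 0.0002
```

Run:
```python
from h import *
st=r.read_state();print(st['position'],st['ft_force'])
ptr(('wrist',),'6')
```

```text
[ 0.52164711 -0.07506579  0.06443731] [ 2.2399259  -1.2849343  -0.72650345]
wrist 0.45 [ 0.5772  0.0048 -0.0015] r 0.0673 local deg 89.4 theta 5.684 px [464. 360.]
```

View pics/wrist6.png

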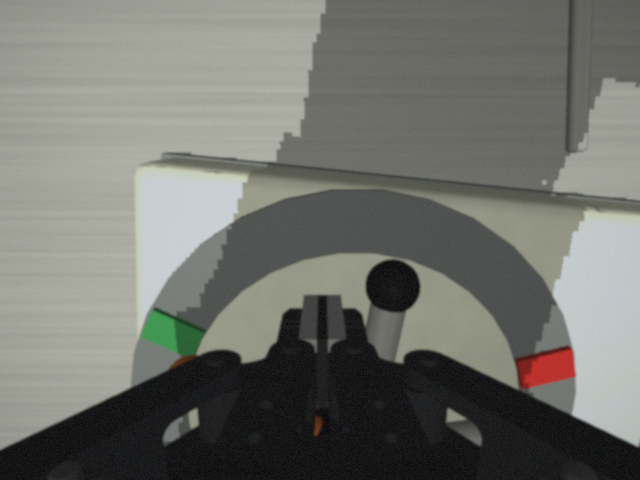

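Request:
play_rows --commands '[[[1,-4,0],0,0],[[1,-5,-30],0,0],[[1,-5,-60],0,0],[[35,-5,-110],0,0],[[60,-5,-150],0,0],[[60,-5,-150],0,0],[[60,-5,-150],0,0]]'

```text
t: 13.0
position: [0.4614, -0.0803, 0.2139]
ee_rot: [-0.0, -0.002, 1.0, 0.0]
ft_force: [-0.3, -0.8, -0.4]
finger_gap: -0.0002
```

Run:
```python
from h import *
ptr(('wrist','side','scene'),'7')
```

```text
wrist 0.87 [ 0.5352 -0.1179  0.0766] r 0.0653 local deg -114.8 theta 2.964 px [269. 331.]
wrist 0.64 [ 0.5772  0.0088 -0.0036] r 0.0713 local deg 89.8 theta 5.677 px [415. 333.]
side 0.75 [ 0.5406 -0.121   0.079 ] r 0.0655 local deg -109.3 theta 2.869 px [334. 286.]
scene 0.97 [ 0.5399 -0.1214  0.0795] r 0.0661 local deg -109.7 theta 2.876 px [281. 276.]
```

View pics/wrist7.png

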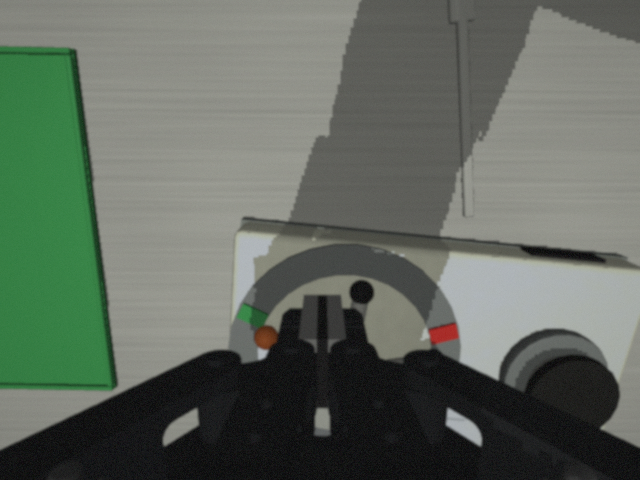

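Run:
```python
from h import *
balls([(266,338),(362,292)])
st=r.read_state();s=r.snapshot('wrist');M=c2w(s,st)
for u,v in [(252,316),(444,334)]:
    b=ray(s,M,u,v,.055)[:2]-HUB;print(np.linalg.norm(b),np.degrees(np.arctan2(b[1],b[0])-YAW))
```

```text
ball r 0.0649 local -110.1 249.9
ball r 0.0661 local 176.6 176.6
0.08015827893682702 -110.12340478796517
0.08219713136847231 111.05370690522564
```

The orange ball (px 266,338) sits in line with the green mark (px 252,316): -110.1° against -110.1°. Next, the jars.

Request:
play_rows --commands '[[[10,55,-30],0,100],[[20,115,-60],0,100],[[20,175,-60],0,100],[[20,235,-60],0,100],[[20,295,-60],0,100],[[20,355,-60],0,100],[[20,415,-60],0,100],[[20,440,-60],0,100],[[20,440,-60],0,100],[[20,440,-60],0,100]]'

```text
t: 14.65
position: [0.4402, 0.3589, 0.2742]
ee_rot: [-0.0, -0.002, 1.0, -0.0]
ft_force: [-0.2, -0.5, -0.3]
finger_gap: 0.0855
```

```bash
cat >> h.py <<'E'
def jars(cams=('wrist','scene','side'),tag='',names=('jar_white','jar_yellow','jar_red')):
    for n in cams:
        st=r.read_state();s=snap(n,n+tag);M=c2w(s,st)
        for t in names:
            for d in r.pinpoint(n,t)[:3]:
                if d['p']>.3:
                    w=tow(M,d['at']);print(n,t,round(d['p'],2),w.round(4),'px',np.array(proj(s,M,w)).round())
E
python3 - <<'E'
from h import *
jars(tag='8');print(r.read_state()['position'],r.read_state()['joint_positions'])
E
```

```text
wrist jar_white 0.64 [ 0.2792  0.418  -0.0056] px [386.  26.]
wrist jar_yellow 0.62 [0.5925 0.3548 0.0038] px [317. 341.]
wrist jar_red 0.87 [ 0.7222  0.3665 -0.0029] px [327. 437.]
wrist jar_red 0.5 [0.591  0.3522 0.0035] px [315. 340.]
wrist jar_red 0.49 [0.4896 0.3693 0.0019] px [331. 250.]
scene jar_white 0.96 [0.4543 0.3646 0.005 ] px [374. 170.]
scene jar_yellow 0.82 [0.5906 0.3508 0.0057] px [411. 194.]
scene jar_red 0.7 [0.5204 0.3714 0.0038] px [394. 180.]
scene jar_red 0.68 [0.7165 0.3603 0.0027] px [451. 214.]
side jar_white 0.9 [0.452  0.363  0.0032] px [293. 221.]
side jar_white 0.6 [0.2742 0.4169 0.0012] px [238. 215.]
side jar_yellow 0.55 [0.5903 0.3589 0.0014] px [336. 222.]
side jar_red 0.81 [ 0.7231  0.3628 -0.0033] px [376. 223.]
side jar_red 0.72 [0.5207 0.3738 0.0032] px [314. 220.]
[0.44020174 0.3595851  0.27442241] [ 6.03046143e-01  3.44256969e-01  1.55085076e+00 -1.44041349e-05
  1.24639184e+00 -9.70948675e-01]
```

View pics/wrist8.png

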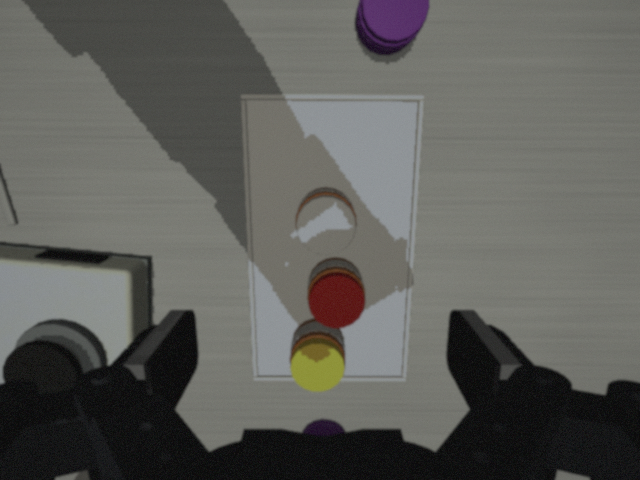

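Run:
```python
from h import *
st=r.read_state();s=r.snapshot('wrist');M=c2w(s,st)
for n,u,v in [('w',327,223),('r',336,299),('y',318,368)]: print(n,ray(s,M,u,v,.061))
S=cv2.imread('pics/scene8.png');cv2.imwrite('pics/crop8.png',cv2.resize(S[130:220,320:480],None,fx=5,fy=5))
W=cv2.imread('pics/wrist8.png');cv2.imwrite('pics/crop8w.png',cv2.resize(W[90:400,220:440],None,fx=2,fy=2)*1)
print(rel([.454,.362,.14],180,st),rel([.454,.362,.015],180,st))
```

```text
w [0.44926507 0.36491475 0.061     ]
r [0.52004407 0.37355819 0.061     ]
y [0.59094954 0.35714931 0.061     ]
(array([-13.8,   2.4, 134.4]), np.float64(0.2)) (array([-13.8,   2.4, 259.4]), np.float64(0.2))
```

View pics/crop8.png

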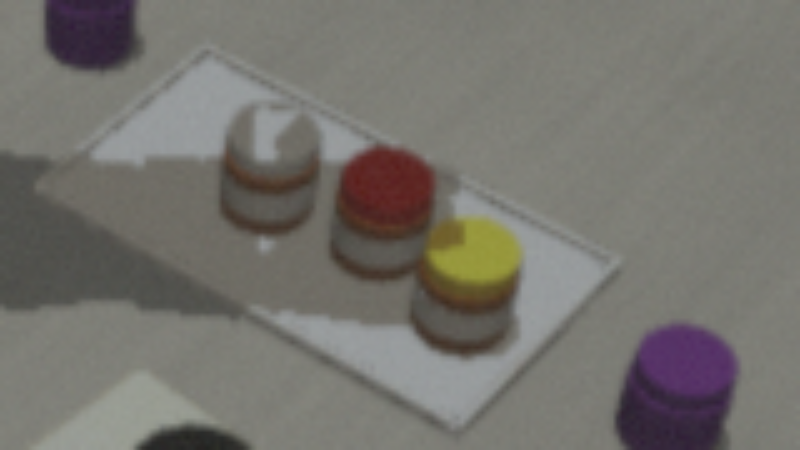

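View pics/crop8w.png

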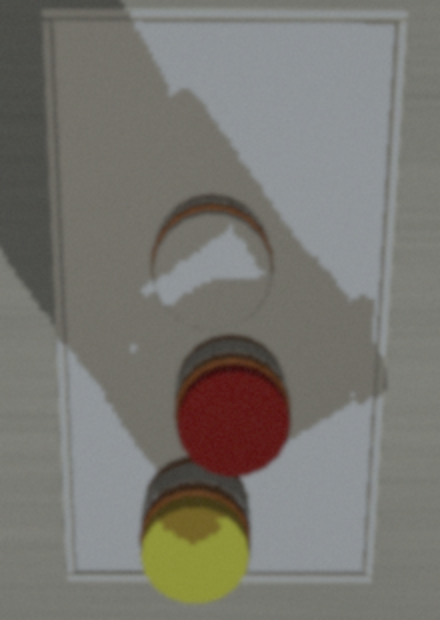

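Request:
play_rows --commands '[[[-13,4,60],0,100],[[-13,4,120],0,100],[[-13,4,160],0,100],[[-13,4,190],0,100],[[-13,4,220],0,100],[[-13,4,245],0,100],[[-13,4,262],0,100],[[-13,4,262],0,100],[[-13,4,262],0,100]]' --newtons 60

```text
t: 16.42
position: [0.4536, 0.364, 0.0133]
ee_rot: [0.001, -0.002, 1.0, 0.0]
ft_force: [0.8, -0.2, -0.1]
finger_gap: 0.0851
```

Run:
```python
from h import *
st=r.read_state();snap('wrist','w9');snap('side','s9');print(st['position'],st['ft_force'])
```

```text
[0.45363957 0.36401148 0.01326263] [ 0.80643029 -0.18302093 -0.08000278]
```

View pics/w9.png

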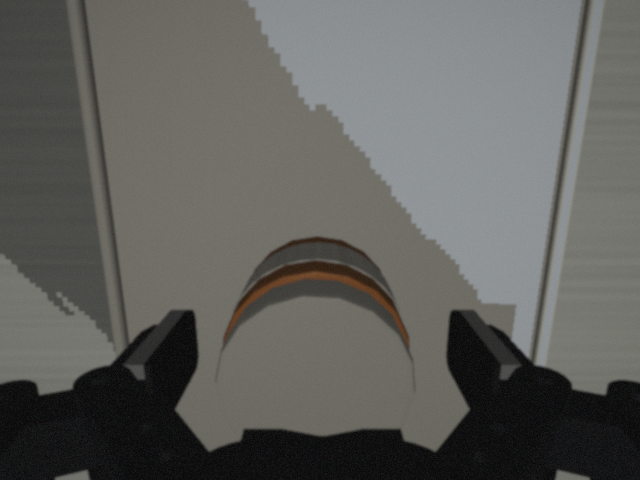

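The white jar is centred between the fingers (lid centre column about 317). I'll close on it and lift.

Request:
play_rows --commands '[[[0,0,0],0,40],[[0,0,0],0,40],[[0,0,0],0,40],[[0,0,0],0,40],[[0,0,-10],0,40],[[0,0,-40],0,40],[[0,0,-90],0,40],[[0,0,-140],0,40],[[0,0,-150],0,40],[[0,0,-150],0,40]]'

```text
t: 17.77
position: [0.453, 0.3636, 0.1626]
ee_rot: [0.0, -0.002, 1.0, 0.0]
ft_force: [0.9, -0.8, -3.0]
finger_gap: 0.0548
```

Run:
```python
from h import *
st=r.read_state();snap('wrist','w10');snap('side','s10');print(st['position'],st['ft_force'],st['finger_gap'])
for n in ('scene','side'):
    s=r.snapshot(n);
    for d in r.pinpoint(n,'pad_top')[:1]: print(n,d['p'],tow(c2w(s),d['at']))
```

```text
[0.45304007 0.36362913 0.16256062] [ 0.90443487 -0.83103565 -2.98172323] 0.05476725969951739
scene 0.68 [0.58691193 0.10320299 0.09258134]
side 0.64 [0.37204849 0.03770383 0.00079082]
```

View pics/w10.png

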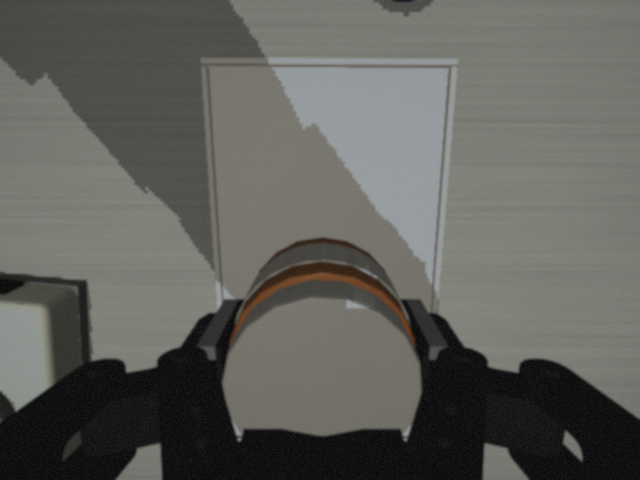

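View pics/s10.png

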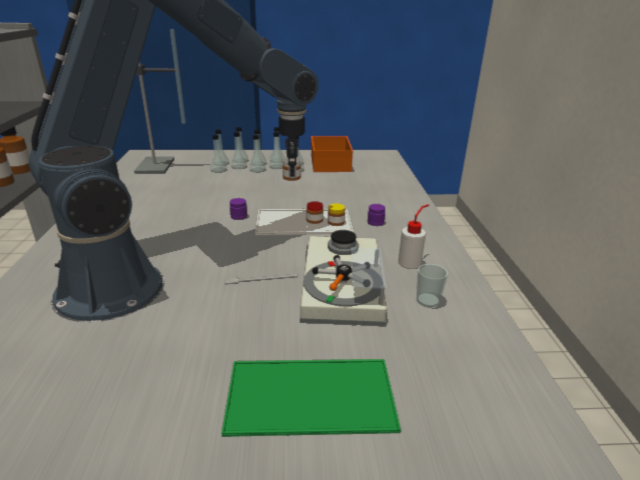

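Request:
play_rows --commands '[[[-25,-50,0],0,40],[[-55,-105,0],0,40],[[-85,-160,0],0,40],[[-110,-210,0],0,40],[[-128,-244,0],0,40],[[-135,-258,0],0,40],[[-135,-258,0],0,40],[[-135,-258,0],0,40]]'

```text
t: 19.08
position: [0.5884, 0.1073, 0.1622]
ee_rot: [-0.0, -0.002, 1.0, 0.0]
ft_force: [0.7, 0.2, -2.2]
finger_gap: 0.0545
```

Run:
```python
from h import *
st=r.read_state();snap('wrist','w11');snap('side','s11');snap('scene','c11');print(st['position'],rel([.588,.106,.1],180,st),st['ft_force'],st['finger_gap'])
S=cv2.imread('pics/s11.png');cv2.imwrite('pics/s11c.png',cv2.resize(S[150:330,270:430],None,fx=3,fy=3))
S=cv2.imread('pics/c11.png');cv2.imwrite('pics/c11c.png',cv2.resize(S[100:340,240:440],None,fx=2.4,fy=2.4))
```

```text
[0.58840007 0.10727651 0.16217391] (array([ 0.4, -1.3, 62.2]), np.float64(0.2)) [ 0.68574399  0.21369161 -2.18623978] 0.054509354961741634
```

View pics/s11c.png

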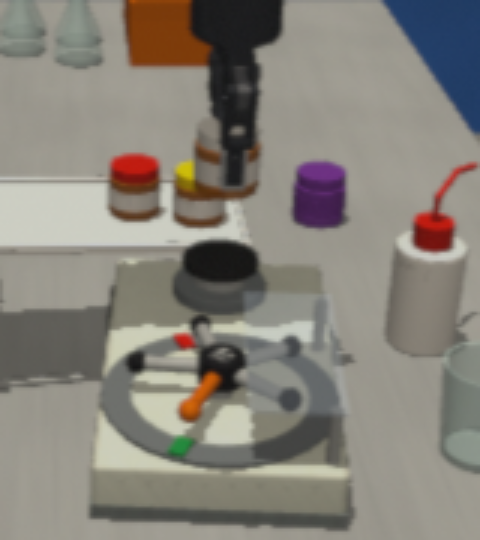

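View pics/c11c.png

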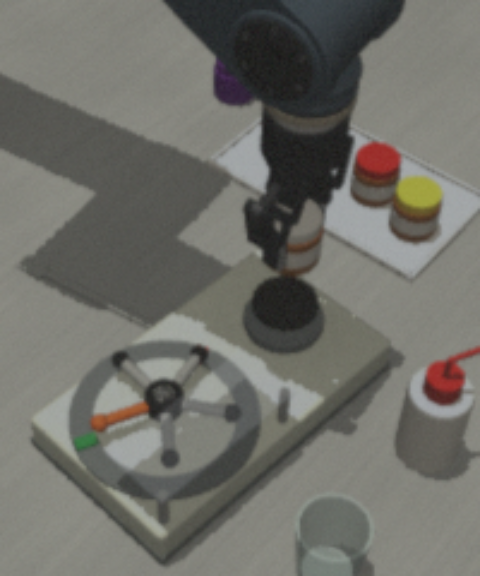

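The jar is held over the pad and the bystanders are untouched. I'll lower onto the pad.

Request:
play_rows --commands '[[[0,-1,30],0,40],[[0,-1,50],0,40],[[0,-1,60],0,40],[[0,-1,65],0,40],[[0,-1,69],0,40],[[0,-1,72],0,40],[[0,-1,74],0,40],[[0,-1,76],0,40],[[0,-1,76],0,40]]'

```text
t: 20.35
position: [0.5892, 0.1053, 0.0868]
ee_rot: [0.0, -0.002, 1.0, 0.0]
ft_force: [-2.9, 2.0, 4.8]
finger_gap: 0.0544
```

Request:
play_rows --commands '[[[0,0,1],0,40],[[0,0,2],0,40],[[0,0,2],0,40]]'

```text
t: 20.72
position: [0.5894, 0.1054, 0.086]
ee_rot: [0.001, -0.002, 1.0, 0.0]
ft_force: [-8.1, 1.9, 18.1]
finger_gap: 0.0546
```

Request:
play_rows --commands '[[[0,0,0],0,40],[[0,0,0],0,40],[[0,0,0],0,40],[[0,0,0],0,40],[[0,0,0],0,40],[[0,0,0],0,40],[[0,0,0],0,40],[[0,0,0],0,40],[[0,0,0],0,40],[[0,0,0],0,40]]'

```text
t: 21.98
position: [0.5894, 0.1054, 0.0861]
ee_rot: [0.001, -0.002, 1.0, 0.0]
ft_force: [-7.6, 2.5, 17.4]
finger_gap: 0.0547
```

Run:
```python
from h import *
st=r.read_state();snap('side','s12');print(st['position'],st['ft_force'],st['finger_gap'])
S=cv2.imread('pics/s12.png');cv2.imwrite('pics/s12c.png',cv2.resize(S[150:330,270:430],None,fx=3,fy=3))
```

```text
[0.5893552  0.10537218 0.08605936] [-7.60934201  2.4557606  17.40862133] 0.05466900078937705
```

View pics/s12c.png

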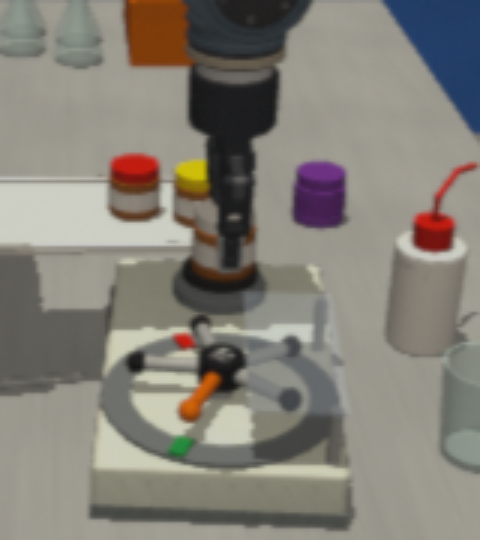

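Request:
play_rows --commands '[[[0,0,0],0,40],[[0,0,0],0,40],[[0,0,0],0,40],[[0,0,0],0,40],[[0,0,0],0,40],[[0,0,0],0,40],[[0,0,0],0,40],[[0,0,0],0,40],[[0,0,0],0,40],[[0,0,0],0,40]]'

```text
t: 23.28
position: [0.5893, 0.1054, 0.086]
ee_rot: [0.001, -0.002, 1.0, 0.0]
ft_force: [-8.2, 2.6, 18.0]
finger_gap: 0.0545
```

Request:
play_rows --commands '[[[0,0,0],0,40],[[0,0,-10],0,40],[[0,0,-40],0,40],[[0,0,-85],0,40],[[20,-50,-95],0,40],[[42,-105,-95],0,40],[[64,-160,-95],0,40],[[86,-215,-95],0,40],[[108,-270,-95],0,40],[[130,-325,-95],0,40]]'

```text
t: 24.52
position: [0.4591, -0.2223, 0.1794]
ee_rot: [0.0, -0.002, 1.0, -0.0]
ft_force: [0.4, -0.2, -1.5]
finger_gap: 0.0545
```

Run:
```python
from h import *
st=r.read_state();print(st['position'],st['finger_gap'],rel([.405,-.362,.0145],180,st))
```

```text
[ 0.45907883 -0.2222832   0.17942385] 0.05445396862457564 (array([  54.6, -139.4,  165. ]), np.float64(0.2))
```

Request:
play_rows --commands '[[[20,-50,0],0,40],[[40,-105,0],0,40],[[54,-141,0],0,40],[[54,-141,40],0,40],[[54,-141,90],0,40],[[54,-141,130],0,40],[[54,-141,150],0,40],[[54,-141,150],0,40]]'

```text
t: 25.52
position: [0.4058, -0.361, 0.0281]
ee_rot: [-0.001, -0.002, 1.0, 0.001]
ft_force: [-0.4, 0.2, -1.5]
finger_gap: 0.0548
```

Run:
```python
from h import *
st=r.read_state();print(st['position'],st['finger_gap'],rel([.405,-.362,.0145],180,st),st['ft_force'])
snap('side','s13');snap('wrist','w13')
```

```text
[ 0.40575117 -0.36102807  0.02806624] 0.0547557916872727 (array([ 0.7, -1. , 13.6]), np.float64(0.2)) [-0.408328    0.18307725 -1.46629298]
```

View pics/s13.png

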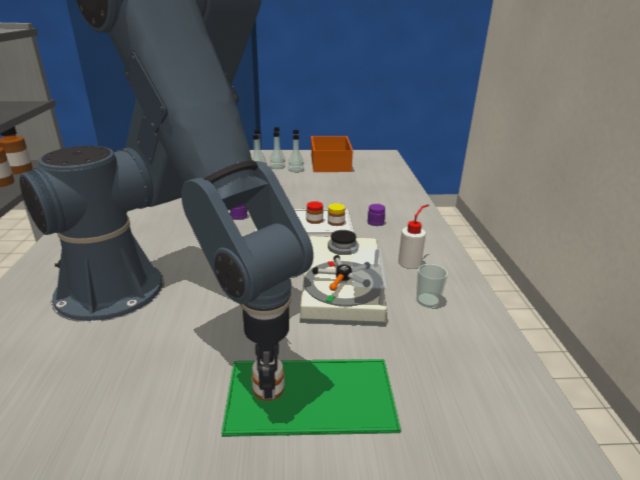

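Request:
play_rows --commands '[[[0,0,7],0,40],[[0,0,11],0,40],[[0,0,13],0,40],[[0,0,14],0,40],[[0,0,14],0,40]]'

```text
t: 26.25
position: [0.4065, -0.3615, 0.0154]
ee_rot: [-0.0, -0.002, 1.0, -0.0]
ft_force: [-0.7, 0.3, -2.0]
finger_gap: 0.0554
```

Request:
play_rows --commands '[[[0,0,1],0,40],[[0,0,2],0,40],[[0,0,2],0,40],[[0,0,2],0,40]]'

```text
t: 26.75
position: [0.4065, -0.3615, 0.0134]
ee_rot: [0.0, -0.002, 1.0, -0.0]
ft_force: [-0.1, 0.1, -1.0]
finger_gap: 0.0545
```

Request:
play_rows --commands '[[[0,0,0.5],0,40],[[0,0,1],0,40],[[0,0,1],0,60],[[0,0,1],0,100],[[0,0,1],0,100],[[0,0,0],0,100],[[0,0,-30],0,100],[[0,0,-80],0,100],[[0,0,-140],0,100],[[0,0,-180],0,100]]'

```text
t: 28.0
position: [0.4068, -0.3618, 0.1962]
ee_rot: [0.001, -0.002, 1.0, -0.001]
ft_force: [-0.2, -0.3, -0.1]
finger_gap: 0.0854
```

Run:
```python
from h import *
st=r.read_state();print(st['position'],st['finger_gap'],rel([.575,.356,.20],180,st))
jars(('scene','side'),tag='14')
```

```text
[ 0.4068179  -0.36178345  0.19618216] 0.08536851288398606 (array([-170.5,  717.2,   -4.8]), np.float64(0.2))
scene jar_white 0.64 [ 0.4043 -0.3642  0.0061] px [166. 331.]
scene jar_white 0.62 [0.2786 0.4155 0.001 ] px [338. 138.]
scene jar_white 0.61 [0.59   0.1062 0.0921] px [360. 225.]
scene jar_yellow 0.82 [0.5911 0.3499 0.0084] px [411. 194.]
scene jar_yellow 0.59 [ 4.821e-01 -3.632e-01  3.000e-04] px [189. 352.]
scene jar_red 0.9 [0.5221 0.3756 0.0041] px [395. 179.]
scene jar_red 0.86 [0.7178 0.3594 0.0022] px [452. 215.]
scene jar_red 0.5 [ 0.4888  0.3684 -0.0027] px [384. 177.]
side jar_white 0.8 [ 0.4065 -0.3617  0.0054] px [270. 395.]
side jar_yellow 0.56 [0.5891 0.3592 0.0011] px [335. 222.]
side jar_red 0.84 [0.5224 0.3719 0.0097] px [314. 218.]
side jar_red 0.81 [ 0.7239  0.3597 -0.0055] px [377. 224.]
```

View pics/side14.png

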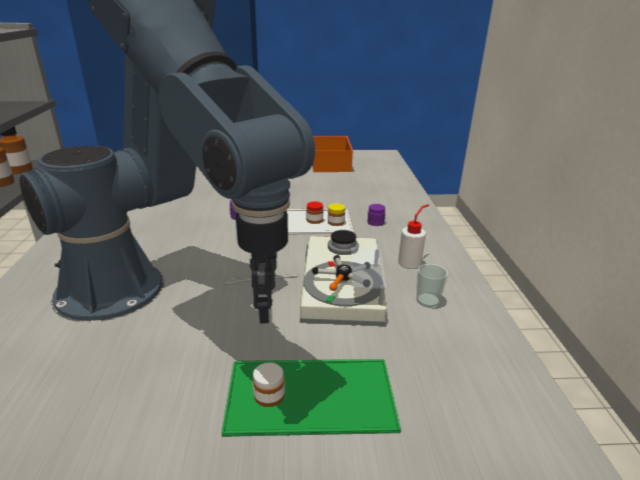

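Request:
play_rows --commands '[[[-15,60,-25],0,100],[[-30,120,-25],0,100],[[-45,180,-25],0,100],[[-60,240,-25],0,100],[[-75,300,-25],0,100],[[-90,360,-25],0,100],[[-105,420,-25],0,100],[[-120,480,-25],0,100],[[-130,540,-25],0,100],[[-140,600,-25],0,100]]'

```text
t: 29.65
position: [0.5444, 0.241, 0.2173]
ee_rot: [-0.001, -0.002, 1.0, -0.0]
ft_force: [-0.0, -0.3, 0.2]
finger_gap: 0.0854
```

Request:
play_rows --commands '[[[-5,50,0],0,100],[[-15,100,0],0,100],[[-28,119,0],0,100],[[-28,119,0],0,100],[[-28,119,0],0,100]]'

```text
t: 30.28
position: [0.5718, 0.3572, 0.2175]
ee_rot: [-0.001, -0.001, 1.0, -0.0]
ft_force: [0.0, 0.7, 0.1]
finger_gap: 0.0853
```

Run:
```python
from h import *
st=r.read_state();print(st['position'],st['finger_gap'],rel([.590,.357,.0125],180,st))
jars(('wrist','side'),tag='15')
```

```text
[0.57178456 0.35723961 0.21750419] 0.08528385055485319 (array([-1.85e+01, -1.00e-01,  2.05e+02]), np.float64(0.2))
wrist jar_yellow 0.64 [0.5923 0.3542 0.0042] px [318. 236.]
wrist jar_red 0.65 [0.5271 0.3736 0.0068] px [341. 160.]
wrist jar_red 0.55 [ 0.7241  0.3648 -0.0017] px [329. 367.]
side jar_white 0.87 [ 0.4048 -0.3595  0.0024] px [269. 395.]
side jar_white 0.45 [ 0.7784 -0.073   0.0039] px [429. 299.]
side jar_yellow 0.8 [0.5928 0.3631 0.0037] px [336. 221.]
side jar_yellow 0.57 [ 7.731e-01  1.034e-01 -3.000e-04] px [410. 263.]
side jar_red 0.64 [0.5228 0.3708 0.0054] px [314. 220.]
side jar_red 0.62 [ 0.7234  0.3608 -0.0057] px [376. 224.]
```

View pics/wrist15.png

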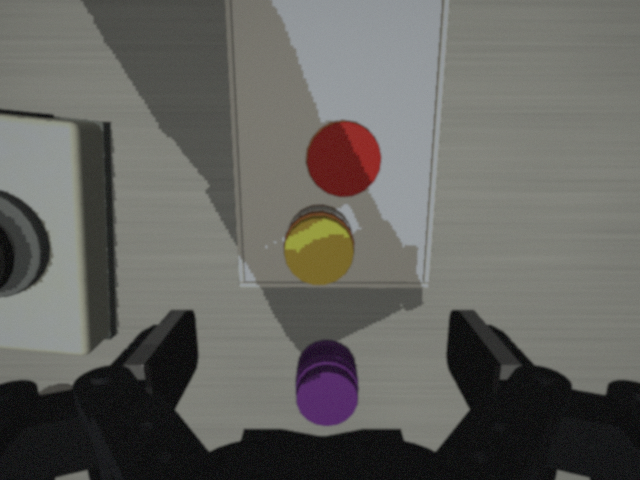

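Run:
```python
from h import *
st=r.read_state();s=r.snapshot('wrist');M=c2w(s,st)
for n,u,v in [('y',319,250),('r',344,159)]: print(n,ray(s,M,u,v,.061))
```

```text
y [0.59003674 0.35654992 0.061     ]
r [0.52356174 0.37407542 0.061     ]
```

Request:
play_rows --commands '[[[-19,-1,50],0,100],[[-19,-1,100],0,100],[[-19,-1,135],0,100],[[-19,-1,165],0,100],[[-19,-1,190],0,100],[[-19,-1,205],0,100],[[-19,-1,205],0,100],[[-19,-1,205],0,100]]'

```text
t: 31.72
position: [0.5918, 0.3574, 0.0145]
ee_rot: [0.001, -0.002, 1.0, 0.0]
ft_force: [-0.6, -0.6, 0.5]
finger_gap: 0.0854
```

Request:
play_rows --commands '[[[0,0,0],0,40],[[0,0,0],0,40],[[0,0,0],0,40],[[0,0,0],0,40],[[0,0,-10],0,40],[[0,0,-40],0,40],[[0,0,-90],0,40],[[0,0,-140],0,40],[[0,0,-150],0,40],[[0,0,-150],0,40]]'

```text
t: 32.98
position: [0.591, 0.3571, 0.1635]
ee_rot: [0.0, -0.002, 1.0, 0.0]
ft_force: [0.1, -0.0, -2.6]
finger_gap: 0.0545
```

Run:
```python
from h import *
st=r.read_state();print(st['position'],st['ft_force'],st['finger_gap'],rel([.5885,.106,.0868],180,st))
snap('wrist','w16')
```

```text
[0.59099901 0.35709728 0.16346527] [ 0.07463739 -0.01288588 -2.64166288] 0.05453909627134 (array([   3.3, -251.1,   76.6]), np.float64(0.2))
```

View pics/w16.png

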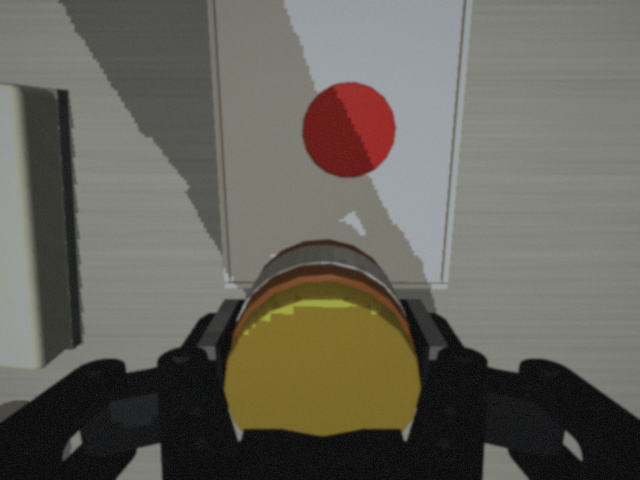

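Request:
play_rows --commands '[[[0,-50,0],0,40],[[0,-105,0],0,40],[[0,-160,0],0,40],[[2,-210,0],0,40],[[3,-242,0],0,40],[[3,-252,0],0,40],[[3,-252,20],0,40],[[3,-252,45],0,40],[[3,-252,58],0,40],[[3,-252,58],0,40]]'

```text
t: 34.28
position: [0.5884, 0.1055, 0.1042]
ee_rot: [-0.001, -0.002, 1.0, -0.0]
ft_force: [-0.5, -0.6, -1.7]
finger_gap: 0.0547
```

Request:
play_rows --commands '[[[0,0,6],0,40],[[0,0,10],0,40],[[0,0,14],0,40],[[0,0,17],0,40],[[0,0,19],0,40],[[0,0,20],0,40],[[0,0,20],0,40]]'

```text
t: 35.15
position: [0.5895, 0.1053, 0.0874]
ee_rot: [0.001, -0.002, 1.0, 0.0]
ft_force: [-7.8, 0.6, 21.2]
finger_gap: 0.0544
```

Request:
play_rows --commands '[[[0,0,0],0,40],[[0,0,0],0,40],[[0,0,0],0,40],[[0,0,0],0,40],[[0,0,0],0,40],[[0,0,0],0,40],[[0,0,0],0,40],[[0,0,0],0,40],[[0,0,0],0,40],[[0,0,0],0,40]]'

```text
t: 36.4
position: [0.5895, 0.1053, 0.0874]
ee_rot: [0.001, -0.002, 1.0, 0.0]
ft_force: [-6.3, 0.6, 21.1]
finger_gap: 0.0544
```

Request:
play_rows --commands '[[[0,0,0],0,40],[[0,0,0],0,40],[[0,0,0],0,40],[[0,0,0],0,40],[[0,0,0],0,40],[[0,0,0],0,40],[[0,0,0],0,40],[[0,0,0],0,40],[[0,0,0],0,40],[[0,0,0],0,40]]'

```text
t: 37.65
position: [0.5896, 0.1053, 0.0874]
ee_rot: [0.001, -0.002, 1.0, 0.0]
ft_force: [-7.9, 1.1, 21.9]
finger_gap: 0.0549
```

Run:
```python
from h import *
st=r.read_state();print(st['position'],st['ft_force'],st['finger_gap'],rel([.485,-.362,.0145],180,st))
jars(('side','scene'),tag='17')
```

```text
[0.58955087 0.10530088 0.08739758] [-7.85909656  1.11668664 21.91235192] 0.0548737282161113 (array([ 106.2, -467. ,   72.6]), np.float64(0.2))
side jar_white 0.87 [ 0.4056 -0.3619  0.0011] px [270. 397.]
side jar_white 0.84 [2.734e-01 4.153e-01 1.000e-04] px [238. 216.]
side jar_white 0.73 [ 0.6218 -0.0641  0.0904] px [367. 268.]
side jar_yellow 0.57 [0.5877 0.1109 0.0777] px [344. 237.]
side jar_yellow 0.43 [ 0.778  -0.0699 -0.    ] px [428. 300.]
side jar_red 0.87 [0.5201 0.3689 0.0078] px [314. 219.]
side jar_red 0.8 [ 0.7222  0.3609 -0.0021] px [376. 223.]
scene jar_white 0.75 [ 0.4058 -0.3647  0.0038] px [166. 332.]
scene jar_yellow 0.53 [0.5894 0.1026 0.08  ] px [359. 229.]
scene jar_red 0.95 [0.7175 0.3598 0.003 ] px [452. 215.]
scene jar_red 0.57 [0.5222 0.373  0.0066] px [395. 179.]
```

View pics/side17.png

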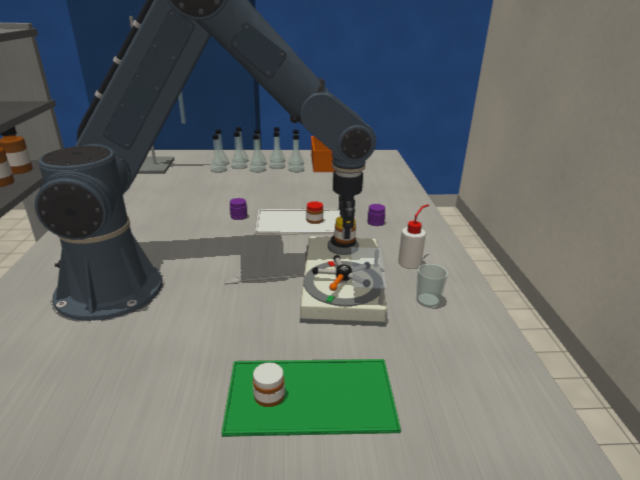

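Request:
play_rows --commands '[[[0,0,-10],0,40],[[0,0,-40],0,40],[[0,0,-85],0,40],[[12,-50,-95],0,40],[[24,-108,-95],0,40],[[37,-166,-95],0,40],[[50,-224,-95],0,40],[[63,-282,-95],0,40],[[76,-340,-95],0,40],[[88,-398,-95],0,40]]'

```text
t: 39.3
position: [0.5013, -0.295, 0.1801]
ee_rot: [-0.0, -0.002, 1.0, 0.0]
ft_force: [1.2, 0.2, -1.4]
finger_gap: 0.0545
```

Request:
play_rows --commands '[[[10,-45,0],0,40],[[17,-69,20],0,40],[[17,-69,70],0,40],[[17,-69,115],0,40],[[17,-69,140],0,40],[[17,-69,152],0,40],[[17,-69,152],0,40]]'

```text
t: 40.17
position: [0.4853, -0.3621, 0.0281]
ee_rot: [-0.0, -0.002, 1.0, 0.0]
ft_force: [0.5, 0.3, -1.6]
finger_gap: 0.0547
```

Run:
```python
from h import *
st=r.read_state();print(st['position'],st['ft_force'],st['finger_gap'],rel([.485,-.362,.0135],180,st))
```

```text
[ 0.48533886 -0.36211245  0.02808243] [ 0.49260498  0.28487366 -1.60924378] 0.054707360568661684 (array([ 0.3,  0.1, 14.6]), np.float64(0.2))
```

Request:
play_rows --commands '[[[0,0,7],0,40],[[0,0,11],0,40],[[0,0,13],0,40],[[0,0,14],0,40],[[0,0,14.5],0,40],[[0,0,14.5],0,40]]'

```text
t: 40.92
position: [0.4856, -0.3623, 0.0146]
ee_rot: [0.0, -0.002, 1.0, -0.0]
ft_force: [-3.2, 1.4, 6.4]
finger_gap: 0.0551
```

Contact felt (about 8 N). I'll release and go look for the red jar.

Request:
play_rows --commands '[[[0,0,-0.5],0,60],[[0,0,-0.5],0,100],[[0,0,-0.5],0,100],[[0,0,-1],0,100],[[0,0,-30],0,100],[[0,0,-80],0,100],[[0,0,-140],0,100],[[0,0,-190],0,100],[[0,40,-205],0,100],[[0,90,-205],0,100]]'

```text
t: 42.18
position: [0.4856, -0.272, 0.2204]
ee_rot: [0.001, -0.001, 1.0, -0.001]
ft_force: [0.2, 0.1, -0.6]
finger_gap: 0.0857
```

Request:
play_rows --commands '[[[0,60,0],0,100],[[0,120,0],0,100],[[0,180,0],0,100],[[0,240,0],0,100],[[0,300,0],0,100],[[0,360,0],0,100],[[0,420,0],0,100],[[-5,480,0],0,100],[[-12,540,0],0,100],[[-18,600,0],0,100]]'

```text
t: 43.42
position: [0.5012, 0.3299, 0.219]
ee_rot: [0.0, -0.002, 1.0, 0.0]
ft_force: [1.4, -0.4, 0.6]
finger_gap: 0.0856
```

Request:
play_rows --commands '[[[0,40,0],0,100],[[0,45,0],0,100],[[0,45,0],0,100]]'

```text
t: 43.8
position: [0.501, 0.3725, 0.2187]
ee_rot: [-0.0, -0.002, 1.0, -0.0]
ft_force: [-0.5, -0.4, 0.9]
finger_gap: 0.0856
```

Run:
```python
from h import *
st=r.read_state();print(st['position'],st['ft_force'],st['finger_gap'],rel([.5225,.373,.0125],180,st))
jars(('side','wrist','scene'),tag='18')
```

```text
[0.50099707 0.37251172 0.21869279] [-0.54850216 -0.38850267  0.87905542] 0.08561909192828102 (array([-21.6,   0.5, 206.2]), np.float64(0.2))
side jar_white 0.6 [ 0.4068 -0.3571  0.0024] px [270. 394.]
side jar_yellow 0.61 [ 0.4881 -0.3575  0.0038] px [315. 392.]
side jar_red 0.94 [0.5224 0.3703 0.0062] px [314. 219.]
wrist jar_red 0.8 [0.5255 0.3728 0.0083] px [322. 241.]
wrist jar_red 0.78 [ 0.7211  0.3651 -0.0024] px [314. 424.]
scene jar_white 0.94 [ 0.4046 -0.3605  0.0044] px [167. 330.]
scene jar_white 0.94 [ 0.2783  0.4142 -0.0007] px [338. 139.]
scene jar_yellow 0.98 [ 0.4835 -0.3648  0.0049] px [189. 352.]
scene jar_red 0.82 [0.5211 0.3721 0.0016] px [394. 180.]
scene jar_red 0.68 [0.7169 0.3602 0.0015] px [451. 215.]
scene jar_red 0.37 [0.77   0.1029 0.0029] px [416. 286.]
```

View pics/side18.png

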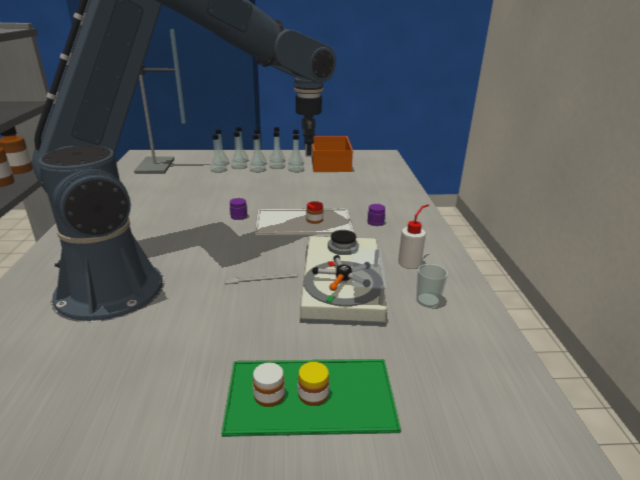

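View pics/wrist18.png

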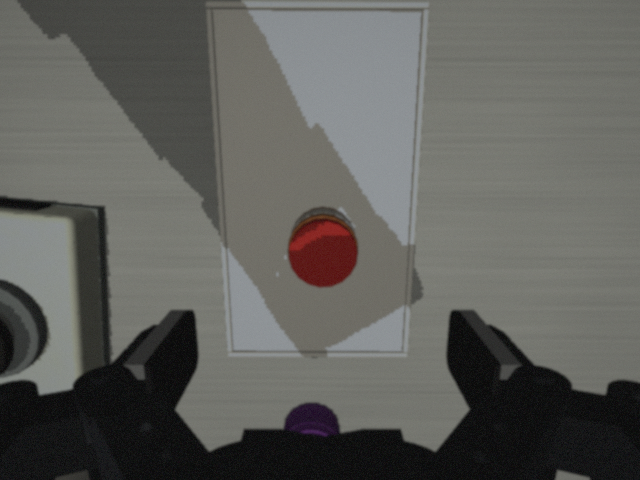

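White and yellow stand in the green tray, and red has not moved (wrist px 323,253). I'll grasp red.

Request:
play_rows --commands '[[[-21,1,50],0,100],[[-21,1,100],0,100],[[-21,1,135],0,100],[[-21,1,165],0,100],[[-21,1,190],0,100],[[-21,1,206],0,100],[[-21,1,206],0,100],[[-21,1,206],0,100]]'

```text
t: 45.4
position: [0.5227, 0.3742, 0.0139]
ee_rot: [0.001, -0.002, 1.0, 0.0]
ft_force: [-0.2, 0.0, 0.9]
finger_gap: 0.0852
```

Request:
play_rows --commands '[[[0,0,0],0,40],[[0,0,0],0,40],[[0,0,0],0,40],[[0,0,0],0,40],[[0,0,-10],0,40],[[0,0,-40],0,40],[[0,0,-90],0,40],[[0,0,-140],0,40],[[0,0,-150],0,40],[[0,0,-150],0,40]]'

```text
t: 46.65
position: [0.522, 0.3738, 0.1631]
ee_rot: [0.0, -0.002, 1.0, 0.0]
ft_force: [0.6, 0.8, -1.6]
finger_gap: 0.0547
```

Run:
```python
from h import *
st=r.read_state();print(st['position'],st['ft_force'],st['finger_gap'],rel([.5885,.106,.0868],180,st))
snap('wrist','w19')
```

```text
[0.52201433 0.37384728 0.16312978] [ 0.55470735  0.78212438 -1.55139532] 0.05467869896459381 (array([ -65.6, -268.1,   76.3]), np.float64(0.2))
```

View pics/w19.png

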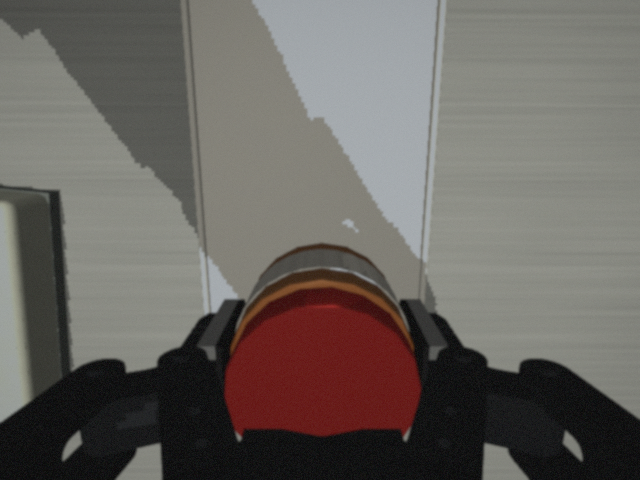

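Request:
play_rows --commands '[[[-12,-50,0],0,40],[[-25,-105,0],0,40],[[-38,-160,0],0,40],[[-52,-215,0],0,40],[[-63,-255,0],0,40],[[-66,-269,0],0,40],[[-66,-269,20],0,40],[[-66,-269,45],0,40],[[-66,-269,58],0,40],[[-66,-269,58],0,40]]'

```text
t: 47.95
position: [0.5882, 0.1055, 0.1037]
ee_rot: [-0.001, -0.002, 1.0, -0.0]
ft_force: [0.0, 0.2, -1.5]
finger_gap: 0.0548
```

Request:
play_rows --commands '[[[0,0,6],0,40],[[0,0,10],0,40],[[0,0,14],0,40],[[0,0,17],0,40],[[0,0,19],0,40],[[0,0,20],0,40],[[0,0,20],0,40]]'

```text
t: 48.82
position: [0.5895, 0.1053, 0.0868]
ee_rot: [0.001, -0.002, 1.0, 0.0]
ft_force: [-6.9, 0.4, 20.3]
finger_gap: 0.0548
```

Request:
play_rows --commands '[[[0,0,0],0,40],[[0,0,0],0,40],[[0,0,0],0,40],[[0,0,0],0,40],[[0,0,0],0,40],[[0,0,0],0,40],[[0,0,0],0,40],[[0,0,0],0,40],[[0,0,0],0,40],[[0,0,0],0,40]]'

```text
t: 50.08
position: [0.5895, 0.1053, 0.0869]
ee_rot: [0.001, -0.002, 1.0, 0.0]
ft_force: [-6.9, 0.8, 20.2]
finger_gap: 0.0547
```

Request:
play_rows --commands '[[[0,0,0],0,40],[[0,0,0],0,40],[[0,0,0],0,40],[[0,0,0],0,40],[[0,0,0],0,40],[[0,0,0],0,40],[[0,0,0],0,40],[[0,0,0],0,40],[[0,0,0],0,40],[[0,0,0],0,40]]'

```text
t: 51.32
position: [0.5895, 0.1053, 0.0869]
ee_rot: [0.001, -0.002, 1.0, 0.0]
ft_force: [-7.1, 0.7, 20.3]
finger_gap: 0.0548
```

Run:
```python
from h import *
st=r.read_state();print(st['position'],st['ft_force'],st['finger_gap'],rel([.566,-.362,.0145],180,st))
jars(('side','scene'),tag='20')
```

```text
[0.5894988  0.10531261 0.08685813] [-7.07047478  0.71383522 20.32230744] 0.0547800012886285 (array([  25.2, -467.3,   72.2]), np.float64(0.2))
side jar_white 0.81 [ 0.4071 -0.3612  0.0043] px [270. 395.]
side jar_white 0.58 [0.487  0.3653 0.0011] px [303. 222.]
side jar_white 0.57 [0.273  0.4158 0.0009] px [238. 216.]
side jar_yellow 0.82 [ 0.4845 -0.358   0.0021] px [313. 393.]
side jar_red 0.77 [0.5898 0.1055 0.0796] px [345. 238.]
side jar_red 0.73 [ 0.7219  0.3622 -0.004 ] px [376. 223.]
scene jar_white 0.73 [ 0.4085 -0.3639  0.0047] px [167. 332.]
scene jar_white 0.65 [ 0.5282 -0.1358  0.0574] px [274. 283.]
scene jar_yellow 0.92 [ 0.4863 -0.3608  0.0081] px [191. 351.]
scene jar_red 0.78 [0.7178 0.3587 0.001 ] px [451. 215.]
scene jar_red 0.61 [0.5881 0.1038 0.0763] px [358. 229.]
```

View pics/side20.png

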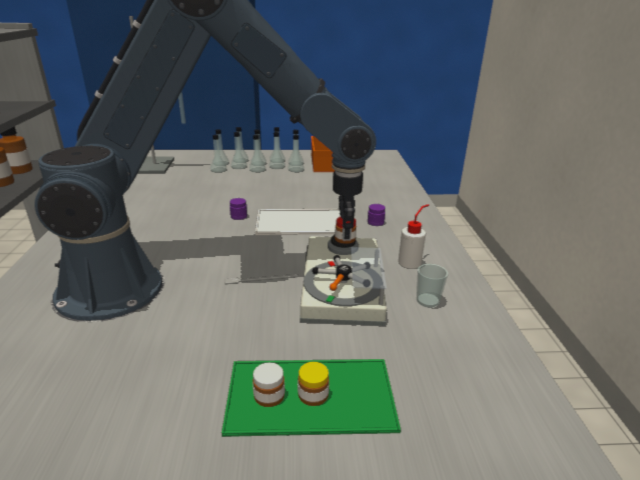

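Request:
play_rows --commands '[[[0,0,-10],0,40],[[0,0,-40],0,40],[[0,0,-85],0,40],[[3,-50,-95],0,40],[[6,-108,-95],0,40],[[9,-166,-95],0,40],[[12,-224,-95],0,40],[[15,-282,-95],0,40],[[18,-340,-95],0,40],[[21,-398,-95],0,40]]'

```text
t: 52.98
position: [0.5687, -0.2949, 0.1796]
ee_rot: [-0.0, -0.002, 1.0, 0.0]
ft_force: [1.0, 0.9, -0.9]
finger_gap: 0.0543
```

Request:
play_rows --commands '[[[2,-45,0],0,40],[[3,-69,20],0,40],[[3,-69,70],0,40],[[3,-69,115],0,40],[[3,-69,140],0,40],[[3,-69,152],0,40],[[3,-69,152],0,40]]'

```text
t: 53.85
position: [0.5664, -0.3619, 0.0276]
ee_rot: [-0.0, -0.002, 1.0, 0.0]
ft_force: [0.0, 0.0, -0.2]
finger_gap: 0.0551
```

Run:
```python
from h import *
st=r.read_state();print(st['position'],st['ft_force'],st['finger_gap'],rel([.566,-.362,.0135],180,st))
```

```text
[ 0.56637504 -0.36190414  0.02757427] [ 0.01108191  0.0053086  -0.19180377] 0.05514204220176137 (array([ 0.4, -0.1, 14.1]), np.float64(0.2))
```

Request:
play_rows --commands '[[[0,0,7],0,40],[[0,0,11],0,40],[[0,0,13],0,40],[[0,0,14],0,40],[[0,0,14.5],0,40],[[0,0,14.5],0,40]]'

```text
t: 54.6
position: [0.5666, -0.362, 0.0141]
ee_rot: [0.0, -0.002, 1.0, -0.0]
ft_force: [-2.6, 0.8, 4.1]
finger_gap: 0.0543
```

Request:
play_rows --commands '[[[0,0,0],0,60],[[0,0,0],0,100],[[0,0,0],0,100],[[0,0,-1],0,100],[[0,0,-30],0,100],[[0,0,-80],0,100],[[0,0,-130],0,100],[[0,0,-180],0,100],[[30,45,-190],0,50],[[60,90,-190],0,0]]'

```text
t: 55.85
position: [0.5057, -0.2714, 0.2045]
ee_rot: [0.001, -0.001, 1.0, -0.001]
ft_force: [1.4, 0.6, 0.4]
finger_gap: 0.0513
```

Run:
```python
from h import *
st=r.read_state();print(st['position'],rel([.46,-.06,.20],180,st))
jars(('side','scene'),tag='21');ptr()
```

```text
[ 0.50573001 -0.27142433  0.20446144] (array([ 45.2, 211.6,   4.1]), np.float64(0.2))
side jar_white 0.77 [ 0.272   0.4183 -0.0039] px [238. 217.]
side jar_white 0.6 [ 0.4054 -0.3585  0.0021] px [270. 395.]
side jar_yellow 0.73 [ 0.4878 -0.3591  0.0032] px [315. 393.]
side jar_red 0.58 [ 0.5677 -0.3626  0.0083] px [358. 392.]
side jar_red 0.54 [ 0.725   0.3615 -0.0032] px [377. 223.]
scene jar_white 0.81 [ 0.4058 -0.3613  0.0055] px [167. 331.]
scene jar_white 0.57 [ 2.768e-01  4.141e-01 -4.000e-04] px [337. 138.]
scene jar_yellow 0.66 [ 0.4837 -0.3622  0.0091] px [189. 350.]
scene jar_yellow 0.63 [ 0.7718 -0.073  -0.0008] px [374. 337.]
scene jar_red 0.74 [7.211e-01 3.622e-01 3.000e-04] px [453. 215.]
scene jar_red 0.68 [ 0.565 -0.362  0.004] px [215. 374.]
side 0.8 [ 0.5396 -0.1246  0.0744] r 0.0692 local deg -108.7 theta 2.858 px [333. 289.]
side 0.57 [ 0.4883 -0.3586  0.0025] r 0.3074 local deg -98.8 theta 2.685 px [315. 393.]
scene 0.71 [ 0.5394 -0.1228  0.0751] r 0.0676 local deg -109.6 theta 2.873 px [281. 277.]
```

View pics/side21.png

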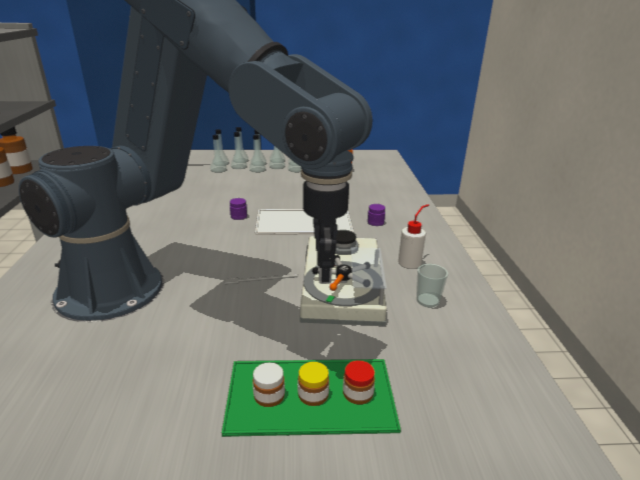

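All three jars stand in the green tray (side px 269,385; 314,383; 359,382), and the wheel is still at green. Now I'll turn it on to red.

Run:
```python
from h import *
st=r.read_state()
print(rel(pol(.048,-147,.13),180,st))
s2=dict(st);s2['position']=np.array(pol(.048,-147,.064));
for a in [-155,-165,-175,-185,-195,-205,-215,-223,-230]: print(a,rel(pol(.048,a,.064),None,s2)[0])
```

```text
(array([-20.2, 189. ,  73.1]), np.float64(0.2))
-155 [2.6 6.2 0. ]
-165 [ 4.5 14.3  0. ]
-175 [ 5.  22.7  0. ]
-185 [ 4. 31.  0.]
-195 [ 1.6 39.   0. ]
-205 [-2.1 46.5  0. ]
-215 [-7.1 53.2  0. ]
-223 [-11.9  57.9   0. ]
-230 [-16.6  61.4   0. ]
```

Request:
play_rows --commands '[[[-6,55,20],0,0],[[-12,110,40],0,0],[[-18,165,60],0,0],[[-20,189,73],0,0],[[-20,189,73],0,0],[[-20,189,100],0,0],[[-20,189,120],0,0],[[-20,189,133],0,0],[[-20,189,139],0,0],[[-20,189,139],0,0]]'

```text
t: 57.7
position: [0.5258, -0.0834, 0.0646]
ee_rot: [0.0, -0.002, 1.0, -0.0]
ft_force: [0.1, 0.4, -0.1]
finger_gap: 0.0
```

Run:
```python
from h import *
st=r.read_state();snap('wrist','w22');print(st['position'],rel(pol(.048,-147,.064),180,st),st['ft_force'],st['finger_gap'])
```

```text
[ 0.5257728  -0.08343335  0.06455049] (array([-0.3, -0. ,  0.6]), np.float64(0.2)) [ 0.14292902  0.37929827 -0.05900082] 4.496170644212967e-05
```

View pics/w22.png

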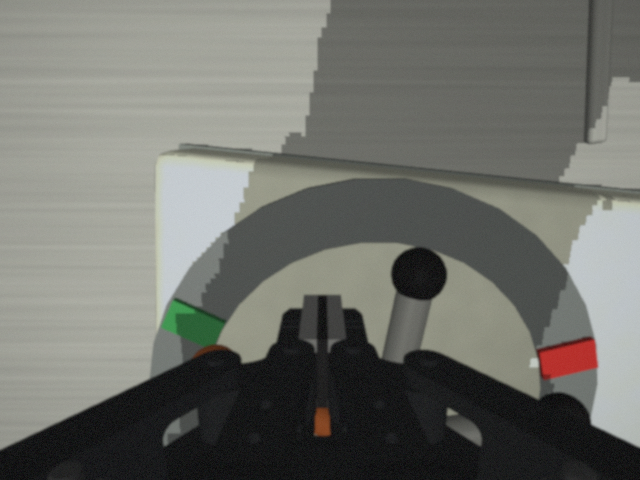

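Request:
play_rows --commands '[[[3,6,0],0,0],[[4,14,0],0,0],[[5,23,0],0,0],[[4,31,0],0,0],[[2,39,0],0,0],[[-2,46,0],0,0],[[-7,53,0],0,0],[[-12,58,0],0,0],[[-17,61,0],0,0],[[-17,61,0],0,0]]'

```text
t: 59.0
position: [0.5427, -0.0216, 0.0643]
ee_rot: [0.0, -0.002, 1.0, 0.0]
ft_force: [-0.5, -0.4, 0.8]
finger_gap: 0.0002
```

Request:
play_rows --commands '[[[2,-4,0],0,0],[[2,-4,-30],0,0],[[2,-4,-66],0,0],[[2,-4,-66],0,0],[[2,-4,-66],0,0]]'

```text
t: 59.62
position: [0.5401, -0.0262, 0.13]
ee_rot: [-0.0, -0.002, 1.0, 0.0]
ft_force: [0.3, -0.4, 0.2]
finger_gap: -0.0001
```

Run:
```python
from h import *
st=r.read_state();snap('wrist','w23');print(st['position']);ptr()
```

```text
[ 0.54014335 -0.02616121  0.12999853]
side 0.61 [ 0.5034 -0.057   0.0768] r 0.0658 local deg 182.0 theta 4.067 px [315. 272.]
scene 0.67 [ 0.5019 -0.0581  0.0802] r 0.0673 local deg 183.1 theta 4.049 px [288. 250.]
scene 0.23 [ 0.7746 -0.0762  0.0018] r 0.2061 local deg 2.5 theta 0.918 px [374. 338.]
```

View pics/w23.png

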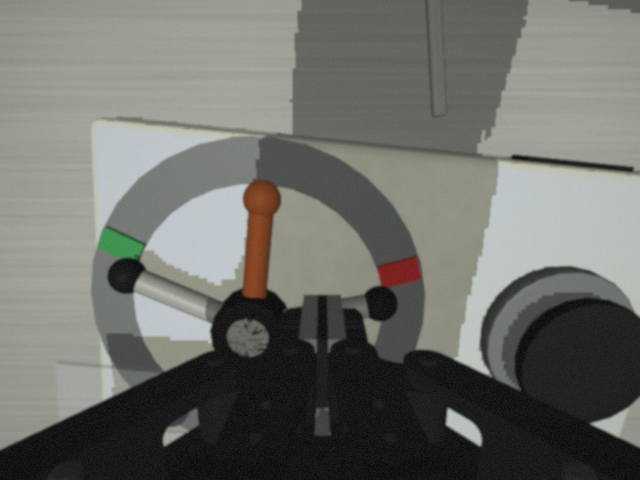

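Run:
```python
from h import *
balls([(262,199),(127,275),(381,303)])
st=r.read_state()
print(rel(pol(.048,-146,.13),180,st))
s2=dict(st);s2['position']=np.array(pol(.048,-146,.064));
for a in [-155,-165,-175,-185,-195,-205,-212,-218,-222]: print(a,rel(pol(.048,a,.064),None,s2)[0])
```

```text
ball r 0.0659 local 178.8 178.8
ball r 0.0648 local -109.0 251.0
ball r 0.0676 local 107.9 107.9
(array([ 13.9, -58.2,  -0.2]), np.float64(0.2))
-155 [2.9 6.9 0. ]
-165 [ 4.9 15.1  0. ]
-175 [ 5.4 23.4  0. ]
-185 [ 4.4 31.7  0. ]
-195 [ 2.  39.8  0. ]
-205 [-1.7 47.2  0. ]
-212 [-5.1 52.   0. ]
-218 [-8.4 55.8  0. ]
-222 [-10.9  58.1  -0. ]
```

Request:
play_rows --commands '[[[7,-30,0],0,0],[[14,-58,0],0,0],[[14,-58,0],0,0],[[14,-58,0],0,0],[[14,-58,25],0,0],[[14,-58,45],0,0],[[14,-58,60],0,0],[[14,-58,66],0,0],[[14,-58,66],0,0]]'

```text
t: 61.05
position: [0.5267, -0.0839, 0.0644]
ee_rot: [-0.0, -0.002, 1.0, 0.0]
ft_force: [-0.5, -0.4, 0.5]
finger_gap: -0.0
```

Request:
play_rows --commands '[[[3,7,0],0,0],[[5,15,0],0,0],[[5,23,0],0,0],[[4,32,0],0,0],[[2,40,0],0,0],[[-2,47,0],0,0],[[-5,52,0],0,0],[[-8,56,0],0,0],[[-8,56,0],0,0]]'

```text
t: 62.18
position: [0.5345, -0.0276, 0.0642]
ee_rot: [-0.0, -0.002, 1.0, 0.0]
ft_force: [-1.3, -1.7, -1.4]
finger_gap: -0.0001
```

Run:
```python
from h import *
st=r.read_state();snap('wrist','w24');print(st['position'],st['ft_force']);ptr()
```

```text
[ 0.53446814 -0.02762989  0.06423244] [-1.27076967 -1.65691085 -1.3502073 ]
side 0.94 [ 0.5436 -0.0046  0.0743] r 0.0627 local deg 120.3 theta 5.145 px [331. 261.]
scene 0.68 [ 0.5389 -0.0034  0.0798] r 0.0659 local deg 123.6 theta 5.087 px [315. 244.]
scene 0.5 [ 0.5277 -0.1378  0.0605] r 0.0863 local deg -112.2 theta 2.919 px [273. 282.]
```

View pics/w24.png

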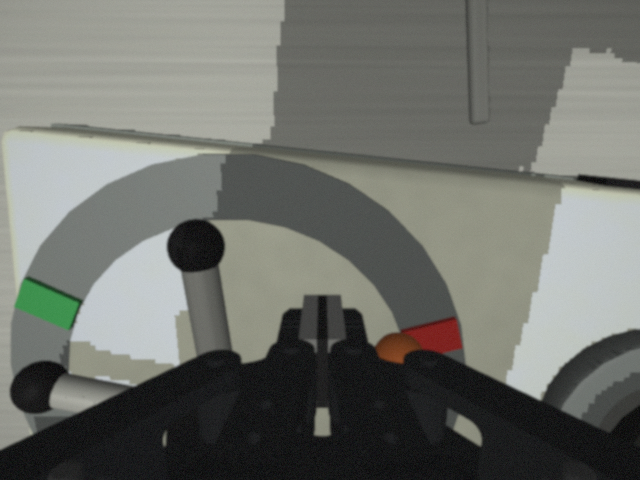

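Run:
```python
from h import *
balls([(196,246),(39,387)])
st=r.read_state()
v=st['position'][:2]-HUB;print(np.degrees(np.arctan2(v[1],v[0])-YAW),np.linalg.norm(v))
for a in [-222,-226,-228]: print(a,rel(pol(.048,a,.064),None,st)[0])
```

```text
ball r 0.066 local -168.9 191.1
ball r 0.0658 local -96.3 263.7
141.9052931631133 0.04840476047521682
-222 [-2.7  2.   0.4]
-226 [-5.3  4.1  0.4]
-228 [-6.6  5.1  0.4]
```

Request:
play_rows --commands '[[[-2,2,0],0,0],[[-4,3,0],0,0],[[-5,4,0],0,0],[[-5,4,0],0,0],[[-5,4,0],0,0]]'

```text
t: 63.1
position: [0.5394, -0.024, 0.0644]
ee_rot: [0.0, -0.002, 1.0, 0.0]
ft_force: [-2.8, -1.8, -0.1]
finger_gap: -0.0001
```

Run:
```python
from h import *
st=r.read_state();snap('wrist','w25');print(st['position'],st['ft_force'])
```

```text
[ 0.53942983 -0.02399975  0.06435693] [-2.80493131 -1.81715284 -0.05065935]
```

View pics/w25.png

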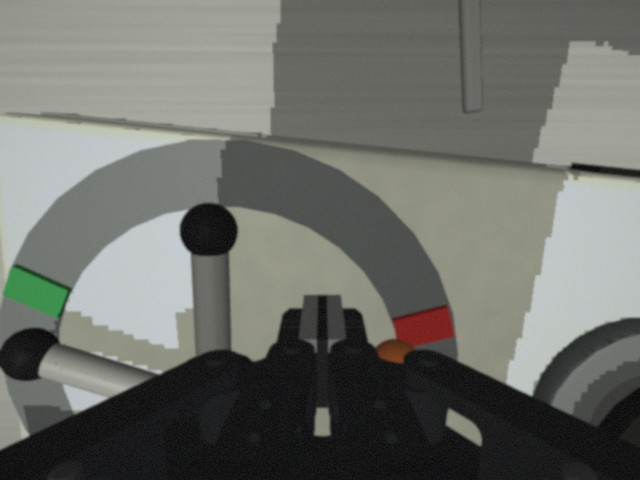

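Run:
```python
from h import *
balls([(209,231),(28,354)])
```

```text
ball r 0.0658 local 183.7 183.7
ball r 0.0656 local -103.6 256.4
```

Request:
play_rows --commands '[[[-0.7,0.5,0],0,0],[[-0.7,0.5,0],0,0],[[-0.7,0.5,0],0,0],[[3,-4,0],0,0],[[3,-4,-30],0,0],[[20,-4,-70],0,0],[[50,-4,-120],0,0],[[75,-20,-150],0,0],[[75,-40,-150],0,0],[[75,-40,-150],0,0]]'

```text
t: 64.45
position: [0.4647, -0.065, 0.2149]
ee_rot: [0.001, -0.001, 1.0, -0.0]
ft_force: [0.2, -1.5, -0.6]
finger_gap: 0.0001
```

Run:
```python
from h import *
st=r.read_state();print(st['position']);ptr(('wrist','side','scene'),'26');jars(('side','scene'),'26')
```

```text
[ 0.46469608 -0.06501645  0.21494033]
wrist 0.74 [ 0.6236 -0.0644  0.0967] r 0.0547 local deg 3.9 theta 0.892 px [321. 447.]
wrist 0.55 [0.5505 0.0019 0.0743] r 0.0666 local deg 112.6 theta 5.279 px [410. 343.]
side 0.57 [ 0.5513 -0.0012  0.0746] r 0.0634 local deg 112.6 theta 5.278 px [334. 260.]
scene 0.94 [0.5513 0.     0.076 ] r 0.0645 local deg 112.4 theta 5.283 px [320. 247.]
scene 0.17 [ 0.4868  0.3702 -0.0018] r 0.4399 local deg 107.2 theta 5.373 px [384. 176.]
side jar_white 0.69 [ 0.405  -0.3633  0.0034] px [269. 396.]
side jar_white 0.66 [0.2724 0.4196 0.0009] px [238. 215.]
side jar_yellow 0.95 [ 0.4859 -0.3561  0.0043] px [314. 392.]
side jar_red 0.88 [ 0.7224  0.3592 -0.0045] px [376. 223.]
side jar_red 0.79 [ 0.5683 -0.3633  0.0052] px [359. 393.]
scene jar_white 0.88 [0.2791 0.4155 0.0009] px [338. 138.]
scene jar_yellow 0.83 [ 0.4866 -0.3624  0.0078] px [190. 352.]
scene jar_yellow 0.33 [ 4.803e-01 -3.625e-01 -4.000e-04] px [189. 352.]
scene jar_red 0.74 [ 0.5656 -0.358   0.0027] px [217. 373.]
```

View pics/wrist26.png

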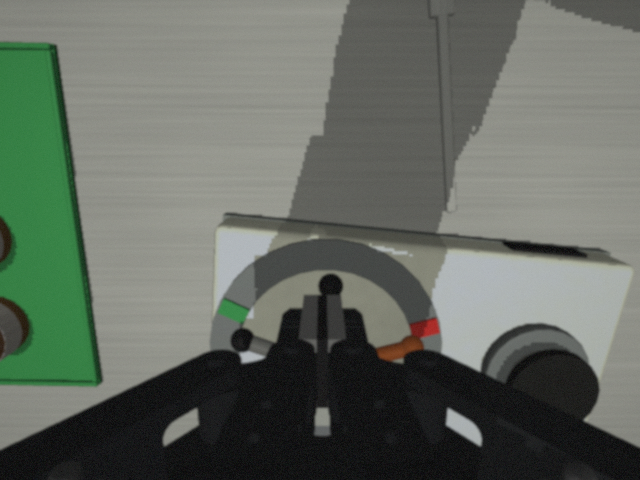

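View pics/scene26.png

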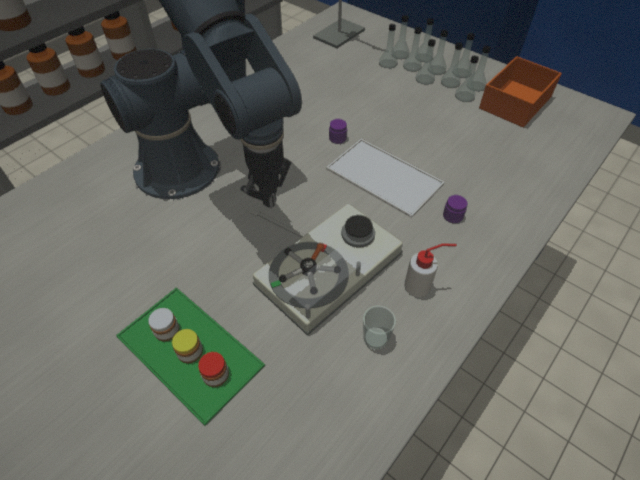

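Run:
```python
from h import *
balls([(411,346),(330,285),(241,340)])
st=r.read_state();s=r.snapshot('wrist');M=c2w(s,st)
for u,v in [(234,310),(425,328)]:
    b=ray(s,M,u,v,.055)[:2]-HUB;print(np.linalg.norm(b),np.degrees(np.arctan2(b[1],b[0])-YAW))
```

```text
ball r 0.0674 local 112.9 112.9
ball r 0.067 local 182.6 182.6
ball r 0.0651 local -104.9 255.1
0.07916273491136323 -111.75286443457892
0.08327240022753987 112.03927467245671
```

The orange spoke reads 111.5° on average against a red mark at 111–112°. All jars are standing and nothing is being touched, so I'll hand in.

Run:
```python
from bench import r
print(r.close_job())
```

```text
the job is handed in; nothing more can be done
None
```

I turned the wheel clockwise to the green mark and mixed the white, yellow and red jars in that order. I then turned the wheel on to the red mark and handed the job in at about 64 s. There was no blue jar in the scene.

- **Wheel:** the orange spoke stopped on green within about 1° (about 2.88–2.89 rad by my image measurements). At the end it was on red within about 1°, about 5.28–5.30 rad against 5.3. The wrist camera's first pick for the pointer at the last check was a false one, on the cover. Its second pick agreed with the other cameras and with my own measurements.
- **Pad:** each jar was held on the stop for about 2.5 s at 20–24 N, well over the 8.4 N needed. The fingertip height agreed with the pad being fully down. The pad's travel was not read directly.
- **Jars:** white, yellow and red stand upright in the green tray at x of about 0.406, 0.486 and 0.566 m, y = -0.36 m. In the last scene picture the network missed the white jar, but the jar is plainly visible there and the side camera confirmed it.
- **Bystanders:** I kept clear of the wash bottle, beaker, spatula and both purple look-alikes. They looked unmoved in the last pictures, and I noticed no jar being knocked aside.

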